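Set out the bottle carrier on the white tile

ROBOT

A 7-joint arm with a two-finger parallel gripper is mounted at the origin on a cart in front of the work surface, level with it; the furniture and walls round the work are solid. World frame = base frame: x ahead of the robot, y to its left, z up, the work surface at z = 0. Lengths are in m, angles in rad, forces in N, time in s.
With the tool pointing down it reaches from about 0.425 to 0.875 m from the base axis. Payload 4.7 kg.
Tool frame: the origin (TCP) lies midway between the tips of the shut fingers; the grasp point (between the pads) lies 19 mm behind it; z points along the fingers, y is the line along which they close (so a half turn about z gives the same grasp; the last joint's range is limited). The gripper opens to 87 mm and grips with 3 to 60 N. Pads are 19 mm wide; open, the fingers measure 117 mm over their backs; the gripper's body (75 mm by 190 mm) begins 51 mm behind the grasp point.
Start: joints at [-1.125, 0.321, -0.07, 1.45, 0.023, 1.371, -0.057], TCP at [0.272, 0.59, 0.223] pointing down, gripper open.
Joint ranges: [-2.86, 2.86], [-0.3, 2.09], [-1.38, 1.24], [0.06, 2.45], [-1.56, 4.7], [0.09, 2.05], [-2.69, 2.69]. Speed limits (rad/s): [2.57, 2.57, 3.14, 3.14, 3.14, 3.14, 3.14].

INTERFACE

Orientations are given as a rotation vector (axis times angle).
In Python, from bench import ctrl gives the robot as it stands. The module is installed in compiled form; this text tells all that it offers.
- The arm moves only by the shell command python3 -m handwheel 'ROWS' [FORCE]. ROWS is JSON, a list of rows, each a list of 7 numbers: the finger opening in m, from 0 to 0.087, then the shift along the tool's x, y, z in m, then the turn, a rotation vector about the tool's x, y, z in degrees. A call has 1 to 12 rows; each row shifts and turns the commanded pose from where the row before left it, along the tool's axes as they then stand; what a row does not reach is not made up. A row lasts 1/8 s, in which the tool goes at most 62.5 mm and 10.7 degrees, less where a joint would pass 70% of its speed; a pose out of reach is approached as far as the arm can. A call is refused whole if a number of a shift passes 0.0625 or a number of a turn 10.7, either way. A call with a gripper value outside its range is refused whole. The fingers move at their own pace and stop on an object; FORCE is the grip in N (left out, the last holds). Time passes only in rows, so rows that do not move let the fingers close. It gives the time, the measured TCP pose, the force, the opening and the grip force at its end, in the units of the state.
- ctrl.get_state(): the state, without advancing time (a new reading comes with each control period).
- ctrl.get_image(name): name is "scene" or "top" or "wrist"; returns (picture, depth): 400x640x3 uint8, blue, green, red; 400x640 float32, m along the optical axis (not along the pixel's ray), 0 where there is no reading.
- ctrl.camera_info(name): a dict with "intrinsics" (3x3 intrinsics, pixels), "D" ([k1, k2, p1, p2, k3] as OpenCV has them; the pictures are not rectified), "R" (3x3) and "t" (3): a world point X has camera coordinates R X + t. Camera axes: x right, y down, z forward; pixel columns grow to the right and rows downward; lengths in m; the calibration is good to about 2 mm. A picture is of the moment at which its call begins: read the wrist's pose just before it. camera_info takes no time and is no camera call; for the wrist camera it gives the pose at the moment of the call.
- ctrl.close_job(): hands the job in; it is judged then, once.
The state is a dict: "time": time; "joint_positions": joint angles; "qd": joint speeds; "joint_torque": joint torques, N m; "position": TCP position; "tool_rot": TCP orientation; "ft_force": force on the tool from outside, world axes, zero at the start; "torque": the same for the moment, N m; "grip_width": opening from 0.0 (shut) to 1.0 (fully open); "grip_force": force on a finger pad.
Only numpy, scipy, OpenCV 4.12 (cv2) and the standard library are available. Lean on these libraries where they do the work, as an engineer would, in place of code of your own. Each camera call takes 0.05 s, during which the arm holds its last target. There are 200 camera calls.

TASK

Lift the grey four-pocket carrier straight up off the two pins of its dock and set it down centred and square on the white tile. Then, seen from the robot, stand the large brown bottle in the back left pocket, the white bottle in the pocket to the right of it, and the glass beaker in the pocket directly in front of the white bottle, all upright and fully seated; the front left pocket stays empty. Keep the carrier level and the bottles and beaker upright on the way, and leave the small brown bottle and the timer where they are.

Things in the scene. Friction and masses are not known exactly. Their poses are not given: they have to be found in the camera images.
- carrier: Loose grey plate 166x166x14 mm, 0.35 kg, on the dock. Origin: centre of underside, z up. 4 round pockets, 64 wide, 9 deep (floor 5 above underside), at x, y = +-44 mm. Black handle at centre: 16 thick along y (grip across this), 34 long along x (44 in its top 16), top 75 above underside. 11 mm holes at x 0, y +-64 over the dock's pins. Same after a half turn; any quarter turn is right.
- dock: Fixed metal dock, 150 x 156 mm; the carrier's underside rests at 20 mm. Two 8 mm steel pins at x = 0, y = +-64 mm pass through the carrier's holes and end 60 mm above the worktop: the carrier must rise 40 mm to come free. Origin: centre of its underside on the worktop; axes parallel to the carrier's at the start.
- tile: Fixed white glazed tile, 200 x 200 x 6 mm, flat on the worktop: the place for the carrier. Origin: centre of its underside (worktop height); z up; its x axis points away from the robot (back), its y axis to the robot's left, turned by at most 0.2 rad.
- brown_bottle: Loose large brown bottle with black screw cap, 47 mm thick round body (full width up to about 65 mm height, narrower above), 105 mm tall, about 0.15 kg, standing upright. Origin: centre of its underside.
- white_bottle: Loose white plastic bottle with blue screw cap, 48 mm thick round body (full width up to about 70 mm height, narrower above), 112 mm tall, about 0.12 kg, standing upright. Origin: centre of its underside.
- beaker: Loose clear glass beaker, open at the top, 53 mm wide at the body (56 mm over the small spout at its rim, which lies on its y axis), 50 mm at the foot, 68 mm tall, about 0.05 kg, standing upright. Origin: centre of its underside.
- small_bottle: Bystander: small brown bottle with pale screw cap, 39 mm thick, 88 mm tall, standing among the other things; smaller than the large brown bottle. It stays where it is. Origin: centre of its underside.
- timer: Bystander: white timer lying flat, 50 x 62 x 19 mm, near the front edge of the worktop. It stays where it is. Origin: centre of its underside.
Things that resemble listed ones, but are neither listed nor needed, are in the scene too. What is shaped like the brown_bottle but orange, turquoise or yellow is not meant.

How it is judged:
By the outcome, as a careful person would: the job done as asked, in the order asked, and still so for the second after the job is handed in, with the robot touching nothing.
It also fails if it takes over 122 s, if anything falls off the work surface, if the arm or the gripper's body presses on something with over 40 N, if the wrist force passes 120 N, or if a joint passes its speed limit or range.

## Working session

There is one attempt and no reset: what is moved stays moved. The work goes in short steps, Python scripts to look and compute and a shell command to move; the robot and the scene stay as the last step left them, time stands still between calls to the robot, and variables do not carry over. Pictures are saved under pics/ and viewed, at most 14 in all, crops included, and the job is handed in when it is done.

```bash
mkdir -p pics; cat > h.py <<'E'
import numpy as np,cv2
from bench import ctrl
def snap(n):
    info=ctrl.camera_info(n); im,d=ctrl.get_image(n); return im,d,info
def ray(info,uv):
    K=np.array(info["intrinsics"]);D=np.array(info["D"]);R=np.array(info["R"]);t=np.array(info["t"])
    p=cv2.undistortPoints(np.array(uv,float).reshape(-1,1,2),K,D).reshape(-1,2)
    d=np.c_[p,np.ones(len(p))]@R; return -R.T@t,d
def plane(info,uv,z):
    c,d=ray(info,uv); return c+d*((z-c[2])/d[:,2])[:,None]
def cloud(info,dep):
    v,u=np.mgrid[0:400,0:640]; c,d=ray(info,np.c_[u.ravel(),v.ravel()])
    return (c+d*dep.reshape(-1,1)).reshape(400,640,3)
def proj(info,P):
    R=np.array(info["R"]);rv=cv2.Rodrigues(R)[0]
    return cv2.projectPoints(np.array(P,float).reshape(-1,1,3),rv,np.array(info["t"],float),np.array(info["intrinsics"]),np.array(info["D"]))[0].reshape(-1,2)
E
python3 - <<'E'
from h import *
import pickle
S={n:snap(n) for n in("scene","top","wrist")}
pickle.dump(S,open("s0.pkl","wb"))
for n in S: cv2.imwrite(f"pics/{n}0.png",S[n][0]); print(n,np.round(-np.array(S[n][2]["R"]).T@np.array(S[n][2]["t"]),3))
print(ctrl.get_state())
E
```

```text
scene [-0.251 -0.44   0.662]
top [0.294 0.131 1.358]
wrist [0.206 0.621 0.383]
{'time': 0.15, 'joint_positions': array([-1.12487199,  0.32161702, -0.07013217,  1.45138491,  0.02261623,
        1.37078002, -0.05689501]), 'qd': array([ 0.00126901, -0.00289497, -0.00019155, -0.00393476, -0.00038033,
       -0.00247745,  0.00046646]), 'joint_torque': array([-8.06934822e-04, -4.91798186e+01, -4.05052649e-01, -3.12875319e+01,
       -6.40807603e-02,  4.04699554e-02,  1.37355109e-04]), 'position': array([0.2718934 , 0.58995397, 0.22174127]), 'tool_rot': array([-6.72885076e-01, -3.06846395e+00,  2.17562110e-03]), 'ft_force': array([0.15507977, 0.27090528, 0.19592997]), 'torque': array([-8.3264929e-05,  1.5768934e-02,  3.5019592e-02]), 'grip_force': 0.0, 'grip_width': 1.004887669985974}
```

View pics/top0.png

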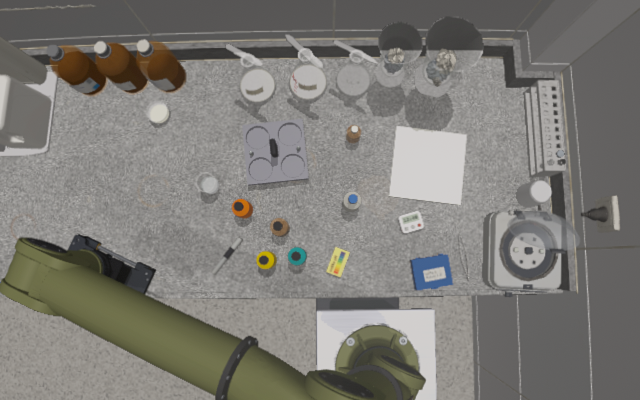

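View pics/scene0.png

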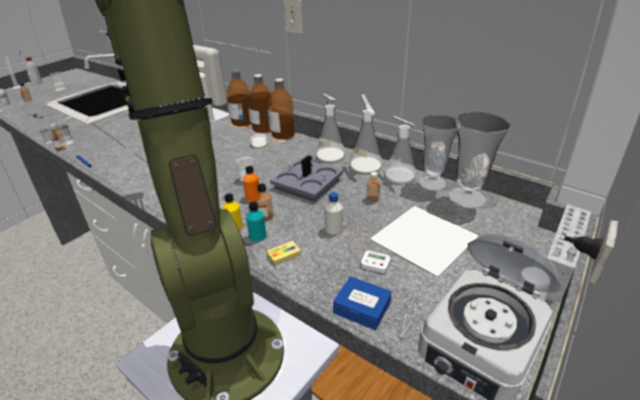

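Top view: x points up in the picture, y to the left. The carrier is at (275,152) on its dock and the tile at (428,165). Candidates:
- **Large brown bottle:** brown with black cap (280,227) is the match. Rejected are orange (241,208), yellow (265,261), turquoise (297,257), the small one with a pale cap (353,133) and the amber jugs at the back (75..160,65).
- **White bottle:** blue cap (352,200). The white jar (540,190) is not it.
- **Beaker:** clear (209,185). The conical flasks and glasses at the back are not it.

Next is a close crop and the measurements.

```bash
python3 - <<'E'
from h import *
import pickle
S=pickle.load(open("s0.pkl","rb"))
im,d,info=S["top"]; P=cloud(info,d)
cv2.imwrite("pics/crop0.png",cv2.resize(im[110:280,185:475],None,fx=2.7,fy=2.7,interpolation=cv2.INTER_CUBIC))
c,_=ray(info,[[0,0]])
for n,(u,v) in dict(table=(320,230),tile=(428,165),brown=(280,227),small=(353,131),white=(352,199),beaker=(209,185),orange=(239,208),timer=(411,222),carrier=(275,175),handle=(274,148)).items():
    w=P[v-2:v+3,u-2:u+3].reshape(-1,3); print(n,np.round(np.nanmedian(w,0),3))
# tile
m=(cv2.inRange(im,(170,170,170),(255,255,255))); m[:,:380]=0;m[:,475:]=0;m[:120]=0;m[210:]=0
cs=max(cv2.findContours(m,0,1)[0],key=cv2.contourArea)
q=plane(info,cs.reshape(-1,2),0.006); r=cv2.minAreaRect((q[:,:2]*1000).astype(np.float32)); print("tile",r)
# carrier: heights
Z=P[...,2]; mm=((Z>0.024)&(Z<0.05)).astype(np.uint8); mm[:,:230]=0;mm[:,320:]=0;mm[:110]=0;mm[195:]=0
cs=max(cv2.findContours(mm,0,1)[0],key=cv2.contourArea)
q=plane(info,cs.reshape(-1,2),0.034); print("carrier",cv2.minAreaRect((q[:,:2]*1000).astype(np.float32)))
hs=cv2.inRange(im,(0,0,0),(45,45,45)); 
h=hs.copy(); h[:,:262]=0;h[:,288:]=0;h[:130]=0;h[170:]=0
cs=max(cv2.findContours(h,0,1)[0],key=cv2.contourArea);print(cv2.boundingRect(cs)); q=plane(info,cs.reshape(-1,2),0.095); print("handle",cv2.minAreaRect((q[:,:2]*1000).astype(np.float32)))
E
```

```text
table [ 0.366  0.147 -0.001]
tile [ 0.541 -0.154  0.006]
brown [0.369 0.246 0.104]
small [0.619 0.057 0.084]
white [0.437 0.064 0.112]
beaker [0.49  0.448 0.022]
orange [0.418 0.35  0.103]
timer [ 0.384 -0.099  0.016]
carrier [0.514 0.266 0.033]
handle [0.574 0.263 0.092]
tile ((542.274658203125, -153.3116455078125), (200.92105102539062, 202.3777618408203), 82.18562316894531)
carrier ((578.9483032226562, 266.8276062011719), (168.79493713378906, 166.87530517578125), 5.388762474060059)
(273, 153, 4, 3)
handle ((556.7136840820312, 259.9498596191406), (4.39410924911499, 9.321076393127441), 33.63917922973633)
```

View pics/crop0.png

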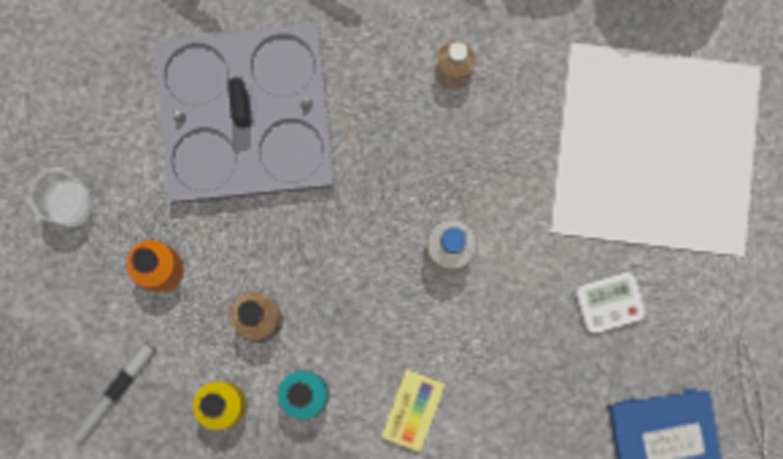

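The crop confirms the choices: brown body with black cap at crop (255,315), white with blue cap (452,245) and the beaker (60,200). The pins at (180,118) and (307,104) lie left and right of the handle (240,102). I'll move over the carrier and refine with the wrist camera.

```bash
cat >> h.py <<'E'
from scipy.spatial.transform import Rotation as Ro
def go(target,yaw=None):
    "print tool-frame shift to world target, and remaining tool-z turn (deg) so tool y points at angle 90+yaw; tilt too"
    s=ctrl.get_state(); R=Ro.from_rotvec(s["tool_rot"]).as_matrix()
    d=R.T@(np.array(target)-s["position"])
    print("t",round(s["time"],2),"pos",np.round(s["position"],4),"shift mm",np.round(d*1000,1),"len",round(np.linalg.norm(d)*1000))
    if yaw is not None:
        a=np.radians(yaw); y=np.array([-np.sin(a),np.cos(a),0])
        if y@R[:,1]<0:y=-y
        z=np.array([0,0,-1.]);T=np.c_[np.cross(y,z),y,z]
        print("turn deg",np.round(np.degrees(Ro.from_matrix(R.T@T).as_rotvec()),2),"shift after turn",np.round(T.T@(np.array(target)-s["position"])*1000,1))
    print("F",np.round(s["ft_force"],1),"q",np.round(s["joint_positions"],2),"w",round(s["grip_width"]*87,1),"g",round(s["grip_force"],1))
E
python3 -m handwheel '[[0.087,-0.046,-0.0187,-0.0067,0,0,0],[0.087,-0.046,-0.0187,-0.0067,0,0,0],[0.087,-0.046,-0.0187,-0.0067,0,0,0],[0.087,-0.046,-0.0187,-0.0067,0,0,0],[0.087,-0.046,-0.0187,-0.0067,0,0,0],[0.087,-0.046,-0.0187,-0.0067,0,0,0],[0.087,-0.046,-0.0187,-0.0067,0,0,0],[0.087,-0.046,-0.0187,-0.0067,0,0,0],[0.087,0,0,0,0,0,-10],[0.087,0,0,0,0,0,-10],[0.087,0,0,0,0,0,-10],[0.087,0,0,0,0,0,0]]'
python3 - <<'E'
from h import *
import pickle
go([.577,.265,.28],5.4)
S=snap("wrist");pickle.dump(S,open("w1.pkl","wb"));cv2.imwrite("pics/w1.png",S[0])
print(np.round(-S[2]["R"].T@S[2]["t"],3),np.round(S[2]["R"],2))
E
```

```text
time: 1.65
position: [0.5436, 0.3003, 0.2758]
tool_rot: [0.141, -3.138, 0.0]
ft_force: [0.2, -0.1, -0.2]
grip_width: 0.998
grip_force: 0.0
t 1.65 pos [0.5436 0.3003 0.2758] shift mm [-30.1 -38.2  -4.2] len 49
turn deg [-0.01 -0.03 -0.25] shift after turn [-30.  -38.3  -4.2]
F [ 0.2 -0.1 -0.2] q [-0.63  0.24  0.11  1.45 -0.03  1.45  1.13] w 86.8 g 0.0
[0.472 0.295 0.437] [[-0.09  1.    0.  ]
 [ 0.96  0.09  0.26]
 [ 0.26  0.02 -0.96]]
```

View pics/w1.png

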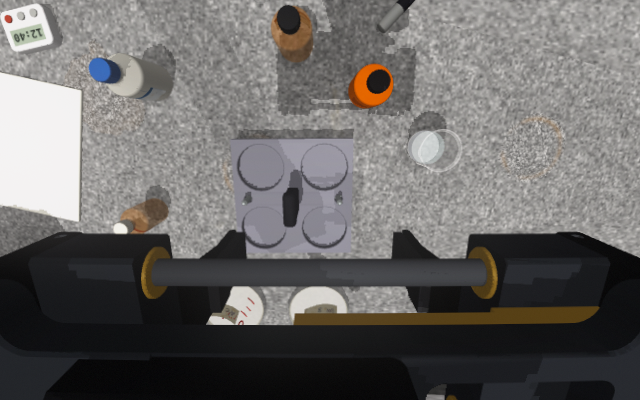

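The wrist view shows the whole carrier: handle top (290,208), pockets, pins (248,199) and (338,198). It also shows the brown bottle (292,30), white bottle (130,75), beaker rim (440,152) and the tile at left. I'll take a second wrist view, then triangulate.

```bash

python3 -m handwheel '[[0.087,0.015,-0.035,-0.02,0,0,0],[0.087,0.02,-0.035,-0.02,0,0,0],[0.087,0.015,-0.035,-0.02,0,0,0],[0.087,0,0,0,0,0,0]]'
python3 - <<'E'
from h import *
import pickle
go([.577,.265,.28],5.4)
S=snap("wrist");pickle.dump(S,open("w2.pkl","wb"));cv2.imwrite("pics/w2.png",S[0])
E
```

```text
time: 2.2
position: [0.5044, 0.1883, 0.3389]
tool_rot: [-0.132, 3.134, 0.002]
ft_force: [-0.2, 0.3, 0.8]
grip_width: 1.003
grip_force: 0.0
t 2.2 pos [0.5044 0.1883 0.3389] shift mm [-78.5  70.3  59.3] len 121
turn deg [ 0.06  0.26 -0.59] shift after turn [-79.5  69.6  58.9]
F [-0.2  0.3  0.8] q [-0.56  0.04  0.16  1.54 -0.01  1.55  1.25] w 87.3 g 0.0
```

View pics/w2.png

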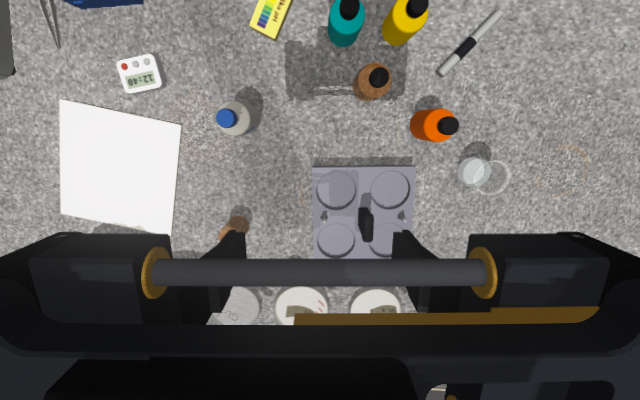

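```bash
cat >> h.py <<'E'
def tri(rays):
    A=np.zeros((3,3));b=np.zeros(3)
    for c,d in rays:
        d=d/np.linalg.norm(d);M=np.eye(3)-np.outer(d,d);A+=M;b+=M@c
    X=np.linalg.solve(A,b); return X,[float(np.linalg.norm((np.eye(3)-np.outer(d,d)/(d@d))@(X-c))) for c,d in rays]
def blob(im,win,lo,hi,hsv=True):
    x0,y0,x1,y1=win; c=im[y0:y1,x0:x1]; c=cv2.cvtColor(c,cv2.COLOR_BGR2HSV) if hsv else c
    cs=max(cv2.findContours(cv2.inRange(c,lo,hi),0,1)[0],key=cv2.contourArea)
    m=cv2.moments(cs); return np.array([m["m10"]/m["m00"]+x0,m["m01"]/m["m00"]+y0]),cv2.contourArea(cs),cs.reshape(-1,2)+[x0,y0]
E
python3 - <<'E'
from h import *
import pickle
W=[pickle.load(open(f"w{i}.pkl","rb")) for i in(1,2)]+[pickle.load(open("s0.pkl","rb"))["top"]]
C=[cloud(w[2],w[1]) for w in W]
dk=((0,0,0),(179,255,48)); bl=((100,120,60),(125,255,255))
win=dict(brown=([(265,0,325,40),(360,60,400,100),(268,215,284,238)],dk),white=([(80,50,125,90),(210,100,245,135),(340,190,362,210)],bl),handle=([(270,180,310,235),(350,200,385,250),(264,132,284,162)],dk))
for n,(ws,(lo,hi)) in win.items():
    rs=[]
    for w,P,v in zip(W,C,ws):
        p,a,cs=blob(w[0],v,lo,hi)
        # restrict to top face by depth within the mask
        x0,y0,x1,y1=v; Q=P[y0:y1,x0:x1].reshape(-1,3); hsvm=cv2.inRange(cv2.cvtColor(w[0][y0:y1,x0:x1],cv2.COLOR_BGR2HSV),lo,hi).ravel()>0
        Q=Q[hsvm];  zt=np.percentile(Q[:,2],90); T=Q[Q[:,2]>zt-.004]
        c0=(T[:,:2].max(0)+T[:,:2].min(0))/2
        tp=proj(w[2],[*T.mean(0)])[0]
        c,d=ray(w[2],[tp]); rs.append((c,d[0]))
        print(n,"blob",p.round(1),a,"top mean",T.mean(0).round(4),"mid",c0.round(4),"ext",np.ptp(T[:,:2],axis=0).round(3),len(T))
    X,r=tri(rs); print("  TRI",X.round(4),np.round(np.array(r)*1000,1)); X,r=tri(rs[:2]);print("  TRI wrist",X.round(4))
# beaker rim
rs=[]
for w,(x0,y0,x1,y1) in zip(W,[(395,115,480,190),(445,145,525,205),(190,165,230,205)]):
    g=cv2.cvtColor(w[0][y0:y1,x0:x1],cv2.COLOR_BGR2GRAY); k=4; g=cv2.resize(g,None,fx=k,fy=k,interpolation=cv2.INTER_CUBIC)
    c=cv2.HoughCircles(cv2.GaussianBlur(g,(5,5),0),cv2.HOUGH_GRADIENT,2,12,param1=60,param2=40,minRadius=9*k,maxRadius=26*k)
    print("beaker",None if c is None else [(np.r_[(q[:2]+.5)/k-.5+[x0,y0],q[2]/k]).round(1).tolist() for q in c[0][:4]])
# tile
for w,v in zip(W[1:],[(40,85,200,240),(380,120,475,210)]):
    p,a,cs=blob(w[0],v,(0,0,190),(179,30,255)); q=plane(w[2],cs,.006)[:,:2]*1000
    print("tile",cv2.minAreaRect(q.astype(np.float32)),a)
    z=C[1 if v[0]==40 else 2][int(p[1])-5:int(p[1])+5,int(p[0])-5:int(p[0])+5,2];print("z",np.median(z))
# carrier
for w,P,v in zip(W,C,[(220,125,365,260),(300,150,425,262),(235,110,318,195)]):
    x0,y0,x1,y1=v; Q=P[y0:y1,x0:x1].reshape(-1,3); s=Q[(Q[:,2]>.027)&(Q[:,2]<.05)]
    print("carrier",cv2.minAreaRect((s[:,:2]*1000).astype(np.float32)),np.median(s[:,2][s[:,2]>.031]))
E
```

```text
brown blob [288.4  19.4] 473.5 top mean [0.3734 0.2551 0.1056] mid [0.4168 0.2694] ext [0.109 0.051] 430
brown blob [378.5  77.3] 273.5 top mean [0.3726 0.2544 0.1042] mid [0.3728 0.2546] ext [0.022 0.023] 279Traceback (most recent call last):
  File "<stdin>", line 10, in <module>
  File "h.py", line 36, in blob
    cs=max(cv2.findContours(cv2.inRange(c,lo,hi),0,1)[0],key=cv2.contourArea)
ValueError: max() iterable argument is empty
```

```bash
python3 - <<'E'
from h import *
import pickle
W=[pickle.load(open(f"w{i}.pkl","rb")) for i in(1,2)]+[pickle.load(open("s0.pkl","rb"))["top"]]
C=[cloud(w[2],w[1]) for w in W]
dk=((0,0,0),(179,255,70)); bl=((100,120,60),(125,255,255))
win=dict(brown=([(265,0,325,40),(360,60,400,100),(268,215,284,238)],dk),white=([(80,50,125,90),(210,100,245,135),(340,190,362,210)],bl),handle=([(270,180,310,230),(350,200,385,245),(264,132,284,162)],dk))
for n,(ws,(lo,hi)) in win.items():
    rs=[]
    for w,P,v in zip(W,C,ws):
        try: p,a,cs=blob(w[0],v,lo,hi)
        except ValueError: print(n,"none");continue
        x0,y0,x1,y1=v; Q=P[y0:y1,x0:x1].reshape(-1,3); m=cv2.inRange(cv2.cvtColor(w[0][y0:y1,x0:x1],cv2.COLOR_BGR2HSV),lo,hi).ravel()>0
        Q=Q[m];  zt=np.percentile(Q[:,2],80); T=Q[abs(Q[:,2]-zt)<.004]; med=np.median(T,0); T=T[np.linalg.norm(T-med,axis=1)<.03]
        tp=proj(w[2],[*T.mean(0)])[0]
        c,d=ray(w[2],[tp]); rs.append((c,d[0]))
        print(n,"blob",p.round(1),a,"top mean",T.mean(0).round(4),"ext",np.ptp(T[:,:2],axis=0).round(3),len(T), "ang",cv2.minAreaRect((T[:,:2]*1000).astype(np.float32)) if n=="handle" else "")
    X,r=tri(rs); print("  TRI",X.round(4),np.round(np.array(r)*1000,1)); X,r=tri(rs[:2]);print("  TRI wrist",X.round(4))
for w,(x0,y0,x1,y1) in zip(W,[(395,115,480,190),(445,145,525,205),(190,165,230,205)]):
    g=cv2.cvtColor(w[0][y0:y1,x0:x1],cv2.COLOR_BGR2GRAY); k=4; g=cv2.resize(g,None,fx=k,fy=k,interpolation=cv2.INTER_CUBIC)
    c=cv2.HoughCircles(cv2.GaussianBlur(g,(5,5),0),cv2.HOUGH_GRADIENT,2,12,param1=60,param2=40,minRadius=9*k,maxRadius=26*k)
    print("beaker",None if c is None else [(np.r_[(q[:2]+.5)/k-.5+[x0,y0],q[2]/k]).round(1).tolist() for q in c[0][:4]])
for w,P,v in zip(W[1:],C[1:],[(40,85,200,240),(380,120,475,210)]):
    p,a,cs=blob(w[0],v,(0,0,190),(179,30,255)); q=plane(w[2],cs,.006)[:,:2]*1000
    z=P[int(p[1])-5:int(p[1])+5,int(p[0])-5:int(p[0])+5,2]
    print("tile",cv2.minAreaRect(q.astype(np.float32)),a,"z",np.median(z))
for w,P,v in zip(W,C,[(220,125,365,260),(300,150,425,262),(235,110,318,195)]):
    x0,y0,x1,y1=v; Q=P[y0:y1,x0:x1].reshape(-1,3); s=Q[(Q[:,2]>.027)&(Q[:,2]<.05)]
    print("carrier",cv2.minAreaRect((s[:,:2]*1000).astype(np.float32)),np.median(s[:,2][s[:,2]>.031]))
E
```

```text
brown blob [288.3  19.3] 494.0 top mean [0.3728 0.2549 0.1041] ext [0.024 0.022] 440 ang 
brown blob [378.5  77.1] 293.5 top mean [0.3723 0.2544 0.1042] ext [0.023 0.023] 292 ang 
brown blob [277.3 225.5] 42.0 top mean [0.3727 0.2528 0.105 ] ext [0.018 0.018] 46 ang 
  TRI [0.3725 0.2541 0.1028] [0.6 0.6 1.1]
  TRI wrist [0.3721 0.2547 0.1021]
white blob [100.   69.5] 389.0 top mean [0.4385 0.0647 0.111 ] ext [0.022 0.023] 418 ang 
white blob [225.1 117.7] 244.0 top mean [0.4382 0.065  0.1111] ext [0.021 0.023] 268 ang 
white blob [352.5 198.5] 41.0 top mean [0.4384 0.063  0.112 ] ext [0.018 0.018] 44 ang 
  TRI [0.4384 0.0634 0.1086] [0.3 0.9 0.7]
  TRI wrist [0.4383 0.0651 0.1114]
handle blob [290.5 206.3] 494.5 top mean [0.5772 0.2683 0.0937] ext [0.042 0.017] 378 ang ((577.8778686523438, 268.32464599609375), (41.79568099975586, 14.641167640686035), 4.076163291931152)
handle blob [365.4 223.5] 389.0 top mean [0.5773 0.2675 0.0937] ext [0.04  0.017] 257 ang ((578.2454833984375, 267.55859375), (40.84477615356445, 15.052797317504883), 7.577277183532715)
handle blob [273.3 148.1] 87.0
[... 490 characters left out ...]
9.4, 13.7], [210.9, 184.4, 14.6]]
tile ((544.3914794921875, -151.60195922851562), (200.2228546142578, 204.4923858642578), 82.38201141357422) 13084.0 z 0.00504741179162968
tile ((542.8008422851562, -153.99053955078125), (198.08563232421875, 198.54214477539062), 82.28547668457031) 4846.5 z 0.0056752756870267485
carrier ((579.2396850585938, 267.8954162597656), (167.02194213867188, 166.53302001953125), 5.647107124328613) 0.03335506628478596
carrier ((576.0330810546875, 268.0876159667969), (160.30917358398438, 166.87876892089844), 5.454363822937012) 0.03351477953841203
carrier ((579.969482421875, 267.40679931640625), (168.8011932373047, 167.41014099121094), 5.480642795562744) 0.034080169121889714
```

Carrier at (0.5785, 0.268), yaw 5.5°, handle top about 94 mm. Brown at (0.3725, 0.2546), white at (0.4383, 0.065), tile at about (0.5432, -0.1525), yaw -7.7°. Next: narrow the fingers to clear the pins and go above the handle.

```bash

python3 -m handwheel '[[0.045,-0.020,0.019,0.045,0,0,0],[0.045,-0.020,0.018,0.045,0,0,0],[0.045,-0.020,0.018,0.045,0,0,0],[0.045,-0.021,0.018,0.045,0,0,0],[0.045,0,0,0,0,0.3,-0.6],[0.045,0,0,0,0,0,0]]' 40
python3 - <<'E'
from h import *
go([.5785,.268,.056],5.5)
E
```

```text
time: 3.0
position: [0.5774, 0.272, 0.1561]
tool_rot: [0.161, -3.132, 0.001]
ft_force: [0.1, -0.4, 0.2]
grip_width: 0.533
grip_force: 0.0
t 3.0 pos [0.5774 0.272  0.1561] shift mm [ -1.3  -4.1 100.1] len 100
turn deg [-0.02 -0.33  0.37] shift after turn [ -0.7  -4.1 100.1]
F [ 0.1 -0.4  0.2] q [-0.58  0.34  0.13  1.57 -0.05  1.25  1.23] w 46.3 g 0.0
```

```bash

python3 -m handwheel '[[0.045,-0.001,-0.004,0.025,0,-0.3,0.4],[0.045,0,0,0.025,0,0,0],[0.045,0,0,0.025,0,0,0],[0.045,0,0,0.025,0,0,0],[0.045,0,0,0,0,0,0]]' 40
python3 - <<'E'
from h import *
go([.5785,.268,.056],5.5)
E
```

```text
time: 3.62
position: [0.5782, 0.267, 0.0564]
tool_rot: [0.148, -3.137, 0.0]
ft_force: [0.3, -0.1, -0.2]
grip_width: 0.513
grip_force: 0.0
t 3.62 pos [0.5782 0.267  0.0564] shift mm [-0.4  0.9  0.4] len 1
turn deg [-0.02 -0.05 -0.09] shift after turn [-0.4  0.9  0.4]
F [ 0.3 -0.1 -0.2] q [-0.57  0.42  0.12  1.67 -0.06  1.06  1.23] w 44.6 g 0.0
```

```bash

python3 -m handwheel '[[0.02,0,0.001,0,0,0,0],[0,0,0,0,0,0,0],[0,0,0,0,0,0,0],[0,0,0,0,0,0,0],[0,0,0,0,0,0,0]]' 45
python3 - <<'E'
from h import *
go([.5785,.268,.056],5.5)
E
```

```text
time: 4.25
position: [0.5793, 0.2676, 0.057]
tool_rot: [-0.148, 3.137, -0.001]
ft_force: [-0.3, -2.9, 5.4]
grip_width: 0.182
grip_force: 45.0
t 4.25 pos [0.5793 0.2676 0.057 ] shift mm [0.8 0.5 1. ] len 1
turn deg [-0.05  0.05 -0.08] shift after turn [0.8 0.5 1. ]
F [-0.3 -2.9  5.4] q [-0.57  0.42  0.12  1.67 -0.06  1.06  1.23] w 15.8 g 45.0
```

```bash

python3 -m handwheel '[[0,0,-0.0005,-0.008,0,0,0],[0,0,0,-0.01,0,0,0],[0,0,0,-0.01,0,0,0],[0,0,0,-0.01,0,0,0],[0,0,0,-0.01,0,0,0],[0,0,0,-0.012,0,0,0],[0,0,0,-0.015,0,0,0],[0,0,0,-0.02,0,0,0],[0,0,0,-0.02,0,0,0],[0,0,0,-0.02,0,0,0],[0,0,0,0,0,0,0],[0,0,0,0,0,0,0]]' 45
python3 - <<'E'
from h import *
import pickle
go([.5432,-.1525,.19],-7.7)
S=snap("wrist");pickle.dump(S,open("w3.pkl","wb"));cv2.imwrite("pics/w3.png",S[0])
E
```

```text
time: 5.75
position: [0.5783, 0.2679, 0.1907]
tool_rot: [0.15, -3.137, 0.001]
ft_force: [0.3, 0.9, -4.9]
grip_width: 0.181
grip_force: 45.0
t 5.75 pos [0.5783 0.2679 0.1907] shift mm [  75.  -415.2    0.8] len 422
turn deg [-0.02 -0.05 13.16] shift after turn [ -21.5 -421.3    0.7]
F [ 0.3  0.9 -4.9] q [-0.58  0.31  0.13  1.53 -0.04  1.3   1.22] w 15.7 g 45.0
```

View pics/w3.png

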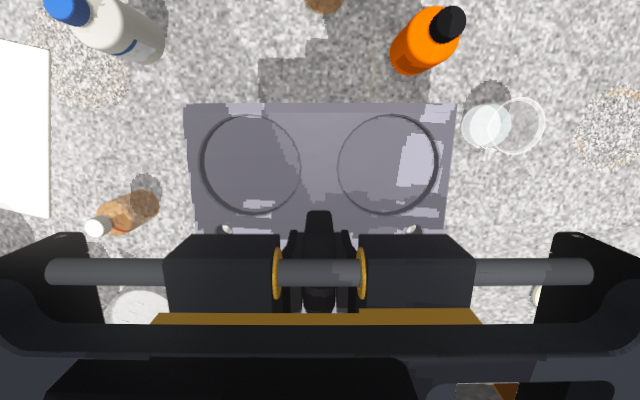

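Carrier is free of the pins, level and held; both front pockets and the front corners (183,105) and (457,104) are visible. Carrying it over to the tile.

```bash

python3 -m handwheel '[[0,0.003,-0.018,0,0,0,0],[0,0.006,-0.034,0,0,0,0],[0,0.007,-0.040,0,0,0,0],[0,0.007,-0.040,0,0,0,0],[0,0.007,-0.040,0,0,0,0],[0,0.007,-0.040,0,0,0,0],[0,0.007,-0.040,0,0,0,0],[0,0.007,-0.040,0,0,0,0],[0,0.007,-0.040,0,0,0,0],[0,0.007,-0.036,0,0,0,0],[0,0.006,-0.028,0,0,0,0],[0,0.003,-0.015,0,0,0,0]]' 45
python3 -m handwheel '[[0,0,0,0,0,0,5],[0,0,0,0,0,0,5],[0,0,0,0,0,0,3.2],[0,0,0,0,0,0,0],[0,0,0,0,0,0,0]]' 45
python3 - <<'E'
from h import *
import pickle
go([.5432,-.1525,.19],-7.7)
S=snap("wrist");T=snap("top");pickle.dump([S,T],open("w4.pkl","wb"));cv2.imwrite("pics/w4.png",S[0])
E
```

```text
time: 7.3
position: [0.5425, -0.1513, 0.1908]
tool_rot: [0.143, -3.137, 0.001]
ft_force: [0.4, -1.2, -4.1]
grip_width: 0.179
grip_force: 45.0
time: 7.92
position: [0.544, -0.1479, 0.191]
tool_rot: [-0.21, -3.134, -0.001]
ft_force: [0.3, 0.1, -3.9]
grip_width: 0.18
grip_force: 45.0
t 7.92 pos [ 0.544  -0.1479  0.191 ] shift mm [ 0.2 -4.7  1. ] len 5
turn deg [ 0.02 -0.01  0.03] shift after turn [ 0.2 -4.7  1. ]
F [ 0.3  0.1 -3.9] q [-0.16  0.16  0.42  1.73 -0.07  1.27  1.71] w 15.7 g 45.0
```

View pics/w4.png

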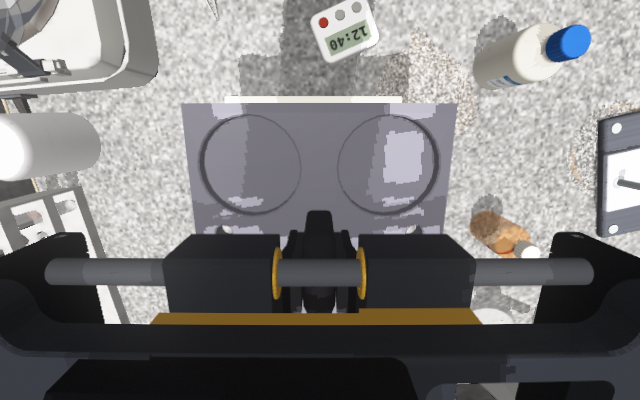

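The white strip at row ~99 from (225,97) to (402,97) is the tile's front edge; the carrier's front corners are (183,104) and (457,104). I'll compute both centres from this view, with the top view as a check.

```bash
python3 - <<'E'
from h import *
import pickle
(S,T)=pickle.load(open("w4.pkl","rb"))
im,d,info=S; P=cloud(info,d)
m=cv2.inRange(im[90:104,200:430],(200,200,200),(255,255,255)); 
# strip extents by row (contiguous brightest run), front edge by column
for r in range(95,104):
    x=np.where(im[r,205:425].min(1)>215)[0]+205; print(r,len(x),x.min() if len(x) else "",x.max() if len(x) else "")
# front edge of tile: per column first row with sharp brightening
def edge(cols,r0,r1,sgn):
    g=cv2.cvtColor(im,cv2.COLOR_BGR2GRAY).astype(float); o=[]
    for c in cols:
        dd=sgn*np.diff(g[r0:r1,c]); i=dd.argmax(); o.append([c,r0+i+.5])
    return np.array(o)
Q=P[100:235,175:465].reshape(-1,3);k=(Q[:,2]>.155)&(Q[:,2]<.18);Q=Q[k];print("carrier top z",np.median(Q[:,2]))
for y in (110,120,140,160):
    row=np.where((P[y,150:500,2]>.155)&(P[y,150:500,2]<.18))[0]+150; print(y,row.min(),row.max())
z=np.median(Q[:,2])
s=ctrl.get_state();R=Ro.from_rotvec(s["tool_rot"]).as_matrix()
tl=lambda X:(X-s["position"])@R*1000
for nm,pts,zz in(("carrier",[(182.5,103.5),(457.5,103.5)],z),("tile",[(225,97),(402,97)],.006)):
    X=plane(info,pts,zz); print(nm,X.round(4).tolist(),"tool",tl(X).round(1).tolist(),np.linalg.norm(X[1]-X[0]))
# pocket circles
X=plane(info,[(251,164),(388,164)],z);print("pockets tool",tl(X).round(1))
im,d,info=T;P=cloud(info,d)
for zl,zh,v in((.155,.18,(370,90,500,220)),):
    x0,y0,x1,y1=v;q=P[y0:y1,x0:x1].reshape(-1,3);q=q[(q[:,2]>zl)&(q[:,2]<zh)];print("top-cam carrier",len(q),cv2.minAreaRect((q[:,:2]*1000).astype(np.float32)))
E
```

```text
95 25 205 424
96 115 211 424
97 191 210 421
98 192 208 424
99 192 207 424
100 190 208 424
101 195 209 424
102 197 211 424
103 1 226 226
carrier top z 0.1663032450455864
110 181 456
120 183 455
140 185 452
160 187 451
carrier [[0.4505, -0.2171, 0.1663], [0.4725, -0.0528, 0.1663]] tool [[83.5, -81.0, 24.8], [83.6, 84.8, 24.8]] 0.16576507603745994
tile [[0.4317, -0.2368, 0.006], [0.4579, -0.0415, 0.006]] tool [[99.5, -103.1, 185.1], [99.6, 93.9, 185.1]] 0.19699595119328514
pockets tool [[ 46.9 -41.7  24.8]
 [ 46.9  44.9  24.8]]
top-cam carrier 1845 ((547.5792236328125, -128.07687377929688), (128.37649536132812, 169.88479614257812), 83.17042541503906)
```

```bash

python3 -m handwheel '[[0,-0.0005,-0.003,0.01,0,0,0],[0,0,-0.0022,0.02,0,0,0],[0,0,0,0.025,0,0,0],[0,0,0,0.025,0,0,0],[0,0,0,0.02,0,0,0],[0,0,0,0.015,0,0,0],[0,0,0,0.01,0,0,0],[0,0,0,0.005,0,0,0],[0,0,0,0,0,0,0],[0,0,0,0,0,0,0]]' 45
python3 - <<'E'
from h import *
import pickle
go([.5432,-.1525,.043],-7.7)
S=snap("wrist");T=snap("top");pickle.dump([S,T],open("w5.pkl","wb"));cv2.imwrite("pics/w5.png",S[0])
E
```

```text
time: 9.28
position: [0.5445, -0.1535, 0.0618]
tool_rot: [0.212, 3.133, -0.0]
ft_force: [0.3, 0.2, -3.6]
grip_width: 0.18
grip_force: 45.0
t 9.28 pos [ 0.5445 -0.1535  0.0618] shift mm [ 1.5  0.8 18.8] len 19
turn deg [ 0.    0.08 -0.04] shift after turn [ 1.5  0.8 18.8]
F [ 0.3  0.2 -3.6] q [-0.13  0.29  0.41  1.86 -0.13  1.02  1.77] w 15.7 g 45.0
```

View pics/w5.png

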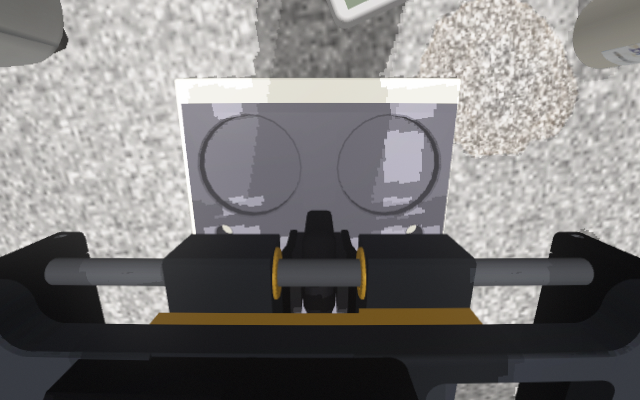

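Low over the tile: tile front corners at (176,79) and (460,79), carrier front corners at (183,103) and (458,103).

```bash
python3 - <<'E'
from h import *
import pickle
(S,T)=pickle.load(open("w5.pkl","rb"))
im,d,info=S
hsv=cv2.cvtColor(im,cv2.COLOR_BGR2HSV); 
s=ctrl.get_state();R=Ro.from_rotvec(s["tool_rot"]).as_matrix(); tl=lambda X:(X-s["position"])@R*1000
g=cv2.cvtColor(im,cv2.COLOR_BGR2GRAY).astype(float)
rows=range(82,100)
L=[];Rr=[]
for r in rows:
    a=g[r]; L.append((165+np.diff(a[165:200]).argmax()+.5 , r)); Rr.append((440+np.diff(a[440:480]).argmin()+.5,r))
print([x for x,_ in L],[x for x,_ in Rr])
F=[(c,68+np.diff(g[68:90,c]).argmax()+.5) for c in range(200,440,10)]
B=[(c,95+np.diff(g[95:112,c]).argmin()+.5) for c in range(200,440,10)]
for n,pp,z in(("L",L,.006),("R",Rr,.006),("Front",F,.006),("carrier front",B,.0618-.057+.034)):
    X=tl(plane(info,pp,z)); fx=np.median(X,0); k=np.polyfit(X[:,1],X[:,0],1) if n[0] in"Fc" else None
    print(n,fx.round(1),k)
X=tl(plane(info,[(182.5,104),(457.5,104)],.0388));print(X)
im,d,info=T;P=cloud(info,d)
p,a,cs=blob(im,(380,120,475,210),(0,0,190),(179,30,255)); print("top tile",cv2.minAreaRect((plane(info,cs,.006)[:,:2]*1000).astype(np.float32)))
E
```

```text
[np.float64(174.5), np.float64(174.5), np.float64(174.5), np.float64(174.5), np.float64(174.5), np.float64(174.5), np.float64(174.5), np.float64(174.5), np.float64(175.5), np.float64(175.5), np.float64(175.5), np.float64(175.5), np.float64(175.5), np.float64(175.5), np.float64(175.5), np.float64(175.5), np.float64(175.5), np.float64(175.5)] [np.float64(471.5), np.float64(477.5), np.float64(478.5), np.float64(459.5), np.float64(459.5), np.float64(459.5), np.float64(459.5), np.float64(463.5), np.float64(463.5), np.float64(473.5), np.float64(458.5), np.float64(458.5), np.float64(458.5), np.float64(458.5), np.float64(458.5), np.float64(458.5), np.float64(458.5), np.float64(458.5)]
L [ 93.7 -98.9  55.6] None
R [93.9 98.9 55.7] None
Front [101.9  -1.5  55.6] [1.27952244e-03 1.01895352e+02]
carrier front [83.5 -1.2 22.9] [2.99581788e-04 8.35594759e+01]
[[ 82.87179696 -80.30633099  22.857142  ]
 [ 82.96125793  83.93362158  22.87880487]]
top tile ((552.6777954101562, -82.82698059082031), (55.095458984375, 199.00729370117188), 82.74284362792969)
```

```bash
python3 - <<'E'
from h import *
import pickle
(S,T)=pickle.load(open("w5.pkl","rb"));im,d,info=S
s=ctrl.get_state();R=Ro.from_rotvec(s["tool_rot"]).as_matrix(); tl=lambda X:(X-s["position"])@R*1000
g=cv2.cvtColor(im,cv2.COLOR_BGR2GRAY).astype(float)
for r in (108,120,140,160,180,200):
    l=175+np.diff(g[r,175:200]).argmin()+.5; q=435+np.diff(g[r,435:465]).argmax()+.5
    tlx=168+np.diff(g[r,168:int(l)]).argmax()+.5
    print(r,tlx,l,q,g[r,440:465].astype(int)[::2],tl(plane(info,[(l,r),(q,r)],.0388))[:,1].round(1),tl(plane(info,[(tlx,r)],.006))[:,1].round(1))
E
```

```text
108 176.5 181.5 456.5 [132 131 131 131 131 131 130 131 131 201 201 188 152] [-81.2  83.6] [-99.3]
120 178.5 182.5 458.5 [132 132 132 132 132 131 132 130 186 184 238 225 224] [-81.4  85.6] [-98.9]
140 180.5 184.5 452.5 [132 131 131 131 131 131 131 200 174 198 194 232 182] [-81.5  83.3] [-99.1]
160 183.5 186.5 450.5 [111 131 132 130 131 135 211 209 219 203 193 202 201] [-81.7  83.5] [-98.6]
180 185.5 189.5 448.5 [127 130 129 130 169 208 189 190 206 220 227 221 214] [-81.2  83.7] [-98.9]
200 188.5 191.5 446.5 [109 109 109 155 178 166 181 182 160 179 208 207 200] [-81.4  83.9] [-98.4]
```

```bash

python3 -m handwheel '[[0,0.0015,-0.001,0.005,0,0,0],[0,0,0,0.005,0,0,0],[0,0,0,0.004,0,0,0],[0,0,0,0.003,0,0,0],[0,0,0,0,0,0,0]]' 45
python3 - <<'E'
from h import *
go([.5445,-.1535,.043],-7.7)
E
```

```text
time: 10.0
position: [0.5421, -0.1541, 0.0438]
tool_rot: [-0.212, -3.134, -0.0]
ft_force: [0.4, 0.5, -3.7]
grip_width: 0.179
grip_force: 45.0
t 10.0 pos [ 0.5421 -0.1541  0.0438] shift mm [-2.3  0.9  0.8] len 3
turn deg [ 0.   -0.03 -0.04] shift after turn [-2.3  0.9  0.8]
F [ 0.4  0.5 -3.7] q [-0.12  0.31  0.4   1.88 -0.14  0.99  1.78] w 15.6 g 45.0
```

```bash
cat > m.py <<'E'
from h import *
im,d,info=snap("wrist")
s=ctrl.get_state();R=Ro.from_rotvec(s["tool_rot"]).as_matrix(); tl=lambda X:(X-s["position"])@R*1000
g=cv2.cvtColor(im,cv2.COLOR_BGR2GRAY).astype(float); zc=s["position"][2]-.023
o=[]
for r in range(110,200,6):
    l=175+np.diff(g[r,175:200]).argmin()+.5; q=440+np.diff(g[r,440:462]).argmax()+.5
    t=168+np.diff(g[r,168:int(l)]).argmax()+.5
    o.append([*tl(plane(info,[(l,r),(q,r)],zc))[:,1],tl(plane(info,[(t,r)],.006))[0,1]])
o=np.median(o,0); print("carrier L,R",o[:2].round(1),"tile L",o[2].round(1))
F=[(c,60+np.diff(g[60:92,c]).argmax()+.5) for c in range(200,440,10)];B=[(c,95+np.diff(g[95:112,c]).argmin()+.5) for c in range(200,440,10)]
for n,p,z in(("tileF",F,.006),("carF",B,zc)): X=tl(plane(info,p,z)); print(n,np.median(X[:,0]).round(1),"slope deg",np.degrees(np.polyfit(X[:,1],X[:,0],1)[0]).round(2))
rr=[]
for r in range(80,100):
    x=np.where((im[r,440:490].min(1)>200))[0]
    a=g[r,430:480]; k=np.where(a<215)[0]; rr.append(430+k[0]-.5)
print("tile R px",rr, "L px",[165+np.diff(g[r,165:200]).argmax()+.5 for r in range(80,100,3)])
X=tl(plane(info,[(np.median(rr),90)],.006)); print("tile R",X[0,1])
cv2.imwrite("pics/w6.png",im)
E
python3 m.py
```

```text
carrier L,R [-81.4  83.6] tile L -97.8
tileF 99.8 slope deg 0.01
carF 83.9 slope deg 0.01
tile R px [np.float64(475.5), np.float64(476.5), np.float64(477.5), np.float64(476.5), np.float64(475.5), np.float64(474.5), np.float64(473.5), np.float64(473.5), np.float64(473.5), np.float64(473.5), np.float64(476.5), np.float64(476.5), np.float64(477.5), np.float64(473.5), np.float64(472.5), np.float64(472.5), np.float64(472.5), np.float64(472.5), np.float64(472.5), np.float64(472.5)] L px [np.float64(165.5), np.float64(165.5), np.float64(165.5), np.float64(165.5), np.float64(189.5), np.float64(165.5), np.float64(165.5)]
tile R 100.0316139737506
```

```bash

python3 -m handwheel '[[0,-0.001,0,0,0,0,0],[0,0,0,0.0008,0,0,0],[0,0,0,0.0004,0,0,0],[0,0,0,0,0,0,0]]' 45
python3 m.py; python3 -c "
from h import *
go([.5445,-.1535,.043],-7.7)"
```

```text
time: 10.55
position: [0.5434, -0.1542, 0.0431]
tool_rot: [0.212, 3.134, 0.0]
ft_force: [-0.2, 1.0, -3.4]
grip_width: 0.178
grip_force: 45.0
carrier L,R [-81.5  83.6] tile L -97.7
tileF 100.8 slope deg 0.27
carF 83.7 slope deg 0.07
tile R px [np.float64(478.5), np.float64(477.5), np.float64(475.5), np.float64(474.5), np.float64(474.5), np.float64(474.5), np.float64(474.5), np.float64(474.5), np.float64(477.5), np.float64(477.5), np.float64(478.5), np.float64(473.5), np.float64(473.5), np.float64(473.5), np.float64(473.5), np.float64(473.5), np.float64(473.5), np.float64(473.5), np.float64(472.5), np.float64(472.5)] L px [np.float64(175.5), np.float64(166.5), np.float64(168.5), np.float64(170.5), np.float64(192.5), np.float64(165.5), np.float64(165.5)]
tile R 100.27787276930796
t 10.6 pos [ 0.5434 -0.1542  0.0431] shift mm [-1.   0.9  0.1] len 1
turn deg [ 0.01  0.02 -0.04] shift after turn [-1.   0.9  0.1]
F [-0.  -0.4 -3.4] q [-0.12  0.31  0.4   1.87 -0.15  0.98  1.78] w 15.6 g 45.0
```

Margins are now 17.1 mm front and about 16.5 mm left and right. The weight is still on the tool, so I lower to contact.

```bash

python3 -m handwheel '[[0,0,0,0.0007,0,0,0],[0,0,0,0.0005,0,0,0],[0,0,0,0,0,0,0]]' 45
```

```text
time: 10.98
position: [0.5435, -0.1542, 0.043]
tool_rot: [0.212, 3.134, 0.001]
ft_force: [-5.0, 1.6, 7.3]
grip_width: 0.184
grip_force: 45.0
```

```bash

python3 -m handwheel '[[0.016,0,0,0,0,0,0],[0.03,0,0,0,0,0,0],[0.04,0,0,0,0,0,0],[0.04,0,0,-0.005,0,0,0],[0.04,0,0,-0.015,0,0,0],[0.04,0,0,-0.03,0,0,0],[0.04,0,0,-0.05,0,0,0],[0.06,0,0,-0.05,0,0,0],[0.07,0,0,-0.03,0,0,0],[0.07,0,0,0,0,0,0]]' 10
python3 -c "
from h import *
import pickle
go([.3725,.2546,.22],20)
S=snap('wrist');T=snap('top');pickle.dump([S,T],open('w7.pkl','wb'));cv2.imwrite('pics/w7.png',S[0])"
```

```text
time: 12.22
position: [0.5452, -0.155, 0.2259]
tool_rot: [0.212, 3.127, -0.0]
ft_force: [0.3, 0.8, -0.5]
grip_width: 0.719
grip_force: 0.0
t 12.22 pos [ 0.5452 -0.155   0.2259] shift mm [226.3 382.5   4.3] len 445
turn deg [ -0.09   0.41 -27.75] shift after turn [ 22.2 443.9   5.9]
F [ 0.3  0.8 -0.5] q [-0.16  0.14  0.43  1.68 -0.06  1.33  1.72] w 62.5 g 0.0
```

View pics/w7.png

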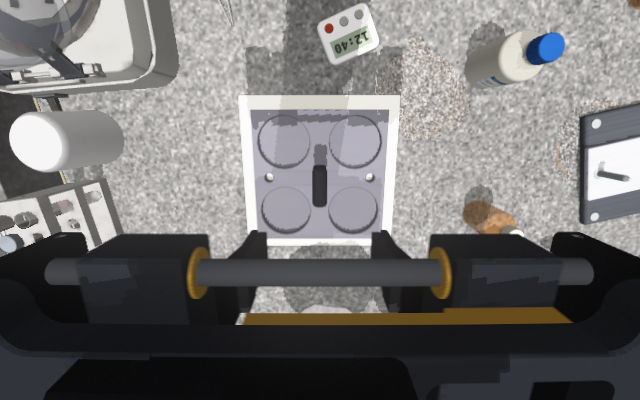

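The carrier stands square on the tile with even margins: tile corners (240,96) and (400,95), carrier (250,108) to (390,108). I'll measure the margins and the pocket centres.

```bash
python3 - <<'E'
from h import *
import pickle
(S,T)=pickle.load(open("w7.pkl","rb"))
for nm,(im,d,info),v in(("wrist",S,(225,85,415,246)),("top",T,(380,110,480,215))):
    hsv=cv2.cvtColor(im,cv2.COLOR_BGR2HSV);x0,y0,x1,y1=v
    m=np.zeros((400,640),np.uint8);P=cloud(info,d)
    k=(P[...,2]>.0125)&(P[...,2]<.04); m[y0:y1,x0:x1]=k[y0:y1,x0:x1]*255
    m=cv2.morphologyEx(m,cv2.MORPH_OPEN,np.ones((5,5)))
    cs=max(cv2.findContours(m,0,1)[0],key=cv2.contourArea).reshape(-1,2)
    print(nm,"carrier",cv2.minAreaRect((plane(info,cs,.02)[:,:2]*1000).astype(np.float32)))
    w=np.zeros_like(m); w[y0:y1,x0:x1]=(cv2.inRange(hsv,(0,0,180),(179,60,255)))[y0:y1,x0:x1]
    w=cv2.morphologyEx(w,cv2.MORPH_OPEN,np.ones((3,3))); w|=m; w=cv2.morphologyEx(w,cv2.MORPH_CLOSE,np.ones((5,5)));w=cv2.morphologyEx(w,cv2.MORPH_OPEN,np.ones((15,15)))
    cs=max(cv2.findContours(w,0,1)[0],key=cv2.contourArea).reshape(-1,2)
    print(nm,"tile",cv2.minAreaRect((plane(info,cs,.006)[:,:2]*1000).astype(np.float32)))
E
```

```text
wrist carrier ((543.138671875, -153.17263793945312), (166.0777130126953, 165.04124450683594), 82.27098846435547)
wrist tile ((524.7759399414062, -148.89791870117188), (249.49205017089844, 185.55606079101562), 81.99691009521484)
top carrier ((509.8047790527344, -138.9764862060547), (115.62513732910156, 52.94426345825195), 22.035112380981445)Traceback (most recent call last):
  File "<stdin>", line 13, in <module>
ValueError: max() iterable argument is empty
```

```bash

python3 -m handwheel '[[0.075,0.025,0.0425,0,0,0,0],[0.075,0.025,0.0425,0,0,0,0],[0.075,0.025,0.0425,0,0,0,0],[0.075,0.025,0.0425,0,0,0,0],[0.075,0.025,0.0425,0,0,0,0],[0.075,0.025,0.0425,0,0,0,0],[0.075,0.025,0.0425,0,0,0,0],[0.075,0.025,0.0425,0,0,0,0],[0.075,0.025,0.0425,0,0,0,0],[0.075,0,0,0,0,0,-9],[0.075,0,0,0,0,0,-9],[0.075,0,0,0,0,0,-9.5]]'
python3 -m handwheel '[[0.075,0,0,0,0,0,0],[0.075,0,0,0,0,0,0]]'
python3 -c "
from h import *
go([.3725,.2546,.04],20)"
```

```text
time: 13.82
position: [0.3709, 0.2545, 0.2201]
tool_rot: [0.548, -3.091, 0.002]
ft_force: [0.5, 0.1, -0.3]
grip_width: 0.863
grip_force: 0.0
time: 14.08
position: [0.3715, 0.2548, 0.221]
tool_rot: [0.535, -3.095, 0.001]
ft_force: [0.2, 0.3, -0.0]
grip_width: 0.861
grip_force: 0.0
t 14.07 pos [0.3715 0.2548 0.221 ] shift mm [ -1.1  -0.4 181. ] len 181
turn deg [-0.02 -0.08 -0.4 ] shift after turn [ -0.9  -0.5 181. ]
F [ 0.2  0.3 -0. ] q [-0.62 -0.1  -0.04  1.92 -0.    1.33  1.26] w 74.9 g 0.0
```

```bash

python3 -m handwheel '[[0.075,-0.001,-0.0005,0.03,0,0,-0.4],[0.075,0,0,0.03,0,0,0],[0.075,0,0,0.03,0,0,0],[0.075,0,0,0.03,0,0,0],[0.075,0,0,0.03,0,0,0],[0.075,0,0,0.02,0,0,0],[0.075,0,0,0.01,0,0,0],[0.075,0,0,0,0,0,0]]' 25
python3 -c "
from h import *
go([.3725,.2546,.04],20)"
```

```text
time: 15.08
position: [0.3727, 0.2547, 0.0414]
tool_rot: [0.548, -3.092, 0.001]
ft_force: [0.2, -0.2, 0.3]
grip_width: 0.864
grip_force: 0.0
t 15.07 pos [0.3727 0.2547 0.0414] shift mm [0.2 0.  1.4] len 1
turn deg [-0.02 -0.06  0.11] shift after turn [0.2 0.  1.4]
F [ 0.2 -0.2  0.3] q [-0.62  0.08 -0.04  2.12  0.    0.93  1.26] w 75.1 g 0.0
```

```bash

python3 -m handwheel '[[0.06,0,0,0,0,0,0],[0.052,0,0,0,0,0,0],[0.046,0,0,0,0,0,0],[0.04,0,0,0,0,0,0],[0.04,0,0,0,0,0,0],[0.04,0,0,-0.008,0,0,0],[0.04,0,0,-0.012,0,0,0],[0.04,0,0,-0.025,0,0,0],[0.04,0,0,-0.04,0,0,0],[0.04,0,0,-0.04,0,0,0],[0.04,0,0,-0.035,0,0,0],[0.04,0,0,-0.02,0,0,0]]' 25
python3 -m handwheel '[[0.04,0,0,0,0,0,0],[0.04,0,0,0,0,0,0]]'
python3 -c "
from h import *
import pickle
go([.5929,-.1163,.22],-7.7)
S=snap('wrist');pickle.dump(S,open('w8.pkl','wb'));cv2.imwrite('pics/w8.png',S[0])"
```

```text
time: 16.58
position: [0.3734, 0.2555, 0.2246]
tool_rot: [-0.55, 3.09, 0.003]
ft_force: [0.2, 0.1, -2.0]
grip_width: 0.536
grip_force: 25.0
time: 16.82
position: [0.3724, 0.2546, 0.2209]
tool_rot: [0.55, -3.092, 0.001]
ft_force: [0.2, 0.2, -3.0]
grip_width: 0.532
grip_force: 25.0
t 16.82 pos [0.3724 0.2546 0.2209] shift mm [ -79.1 -424.1    0.9] len 431
turn deg [-0.04 -0.07 27.87] shift after turn [-268.2 -338.     0.9]
F [ 0.2  0.2 -3. ] q [-0.62 -0.1  -0.04  1.92 -0.    1.33  1.27] w 46.3 g 25.0
```

View pics/w8.png

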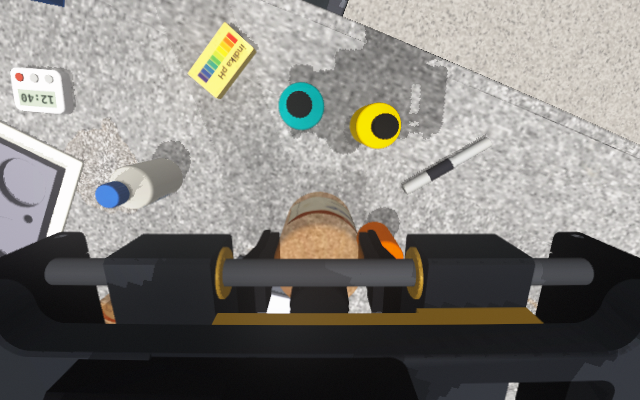

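The brown bottle is held upright, seen at (320,240), with the other bottles undisturbed. Moving to the back left pocket.

```bash

python3 -m handwheel '[[0.04,-0.004,-0.02,0,0,0,0],[0.04,-0.008,-0.04,0,0,0,0],[0.04,-0.008,-0.043,0,0,0,0],[0.04,-0.008,-0.043,0,0,0,0],[0.04,-0.008,-0.043,0,0,0,0],[0.04,-0.008,-0.043,0,0,0,0],[0.04,-0.008,-0.043,0,0,0,0],[0.04,-0.008,-0.043,0,0,0,0],[0.04,-0.008,-0.043,0,0,0,0],[0.04,-0.007,-0.036,0,0,0,0],[0.04,-0.004,-0.022,0,0,0,0]]'
python3 -m handwheel '[[0.04,0,0,0,0,0,7],[0.04,0,0,0,0,0,7],[0.04,0,0,0,0,0,7],[0.04,0,0,0,0,0,6.9],[0.04,0,0,0,0,0,0],[0.04,0,0,0,0,0,0]]'
python3 -c "
from h import *
go([.5929,-.1163,.07],-7.7)"
```

```text
time: 18.25
position: [0.5913, -0.1134, 0.22]
tool_rot: [0.546, -3.091, 0.001]
ft_force: [-0.2, 0.8, -2.4]
grip_width: 0.537
grip_force: 25.0
time: 19.0
position: [0.5912, -0.111, 0.2209]
tool_rot: [-0.209, -3.133, 0.0]
ft_force: [-0.0, -0.2, -1.5]
grip_width: 0.532
grip_force: 25.0
t 19.0 pos [ 0.5912 -0.111   0.2209] shift mm [ -2.6  -5.  150.9] len 151
turn deg [-0.01 -0.08  0.08] shift after turn [ -2.4  -5.  150.9]
F [-0.  -0.2 -1.5] q [-0.24  0.23  0.46  1.6  -0.1   1.34  1.66] w 46.3 g 25.0
```

```bash

python3 -m handwheel '[[0.04,-0.0025,-0.005,0.015,0,0,0],[0.04,0,0,0.03,0,0,0],[0.04,0,0,0.03,0,0,0],[0.04,0,0,0.03,0,0,0],[0.04,0,0,0.025,0,0,0],[0.04,0,0,0.015,0,0,0],[0.04,0,0,0.006,0,0,0],[0.04,0,0,0,0,0,0]]'
python3 -c "
from h import *
import pickle
go([.5929,-.1163,.052],-7.7)
S=snap('wrist');pickle.dump(S,open('w9.pkl','wb'));cv2.imwrite('pics/w9.png',S[0])"
```

```text
time: 20.0
position: [0.5935, -0.1167, 0.0708]
tool_rot: [0.212, 3.134, -0.0]
ft_force: [0.2, 0.3, -2.2]
grip_width: 0.533
grip_force: 25.0
t 20.0 pos [ 0.5935 -0.1167  0.0708] shift mm [ 0.7  0.3 18.8] len 19
turn deg [-0.01  0.01 -0.04] shift after turn [ 0.7  0.3 18.8]
F [ 0.2  0.3 -2.2] q [-0.21  0.36  0.44  1.75 -0.17  1.06  1.72] w 46.4 g 25.0
```

View pics/w9.png

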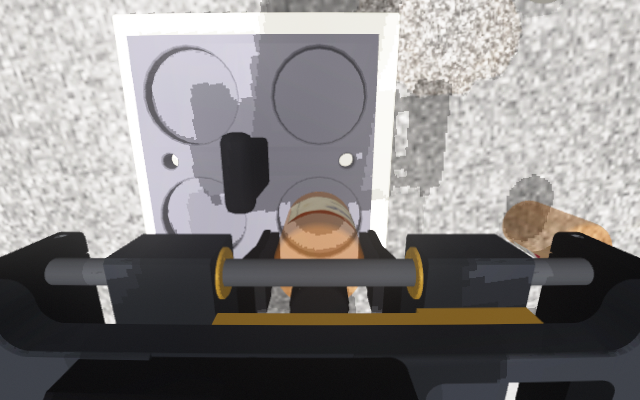

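The brown bottle at (320,225) is over the back left pocket, whose rim runs from (277,215) to (360,215), and it is centred. Carrier margins remain even. Lowering to the floor.

```bash

python3 -m handwheel '[[0.04,0,0,0.006,0,0,0],[0.04,0,0,0.006,0,0,0],[0.04,0,0,0.005,0,0,0],[0.04,0,0,0.001,0,0,0],[0.04,0,0,0,0,0,0]]'
python3 -c "
from h import *
go([.5929,-.1163,.052],-7.7)"
```

```text
time: 20.68
position: [0.5933, -0.1165, 0.0531]
tool_rot: [-0.212, -3.134, -0.0]
ft_force: [-2.5, 0.8, 2.8]
grip_width: 0.539
grip_force: 25.0
t 20.68 pos [ 0.5933 -0.1165  0.0531] shift mm [0.5 0.1 1.1] len 1
turn deg [ 0.01 -0.   -0.04] shift after turn [0.5 0.1 1.1]
F [-2.5  0.8  2.8] q [-0.21  0.38  0.43  1.77 -0.18  1.03  1.73] w 46.9 g 25.0
```

```bash

python3 -m handwheel '[[0.052,0,0,0,0,0,0],[0.06,0,0,0,0,0,0],[0.06,0,0,0,0,0,0],[0.06,0,0,-0.01,0,0,0],[0.06,0,0,-0.025,0,0,0],[0.06,0,0,-0.035,0,0,0],[0.06,0,0,-0.045,0,0,0],[0.06,0,0,-0.04,0,0,0],[0.075,0,0,-0.015,0,0,0],[0.075,0,0,0,0,0,0]]'
python3 -c "
from h import *
import pickle
go([.4383,.065,.047],-7.7)
S=snap('wrist');pickle.dump(S,open('w10.pkl','wb'));cv2.imwrite('pics/w10.png',S[0])"
```

```text
time: 21.92
position: [0.5938, -0.1166, 0.2236]
tool_rot: [0.212, 3.132, 0.0]
ft_force: [-0.3, 0.1, -1.0]
grip_width: 0.817
grip_force: 0.0
t 21.93 pos [ 0.5938 -0.1166  0.2236] shift mm [178.9 158.9 176.3] len 297
turn deg [ 0.02  0.11 -0.04] shift after turn [178.4 159.1 176.6]
F [-0.3  0.1 -1. ] q [-0.24  0.23  0.46  1.59 -0.11  1.35  1.67] w 71.1 g 0.0
```

View pics/w10.png

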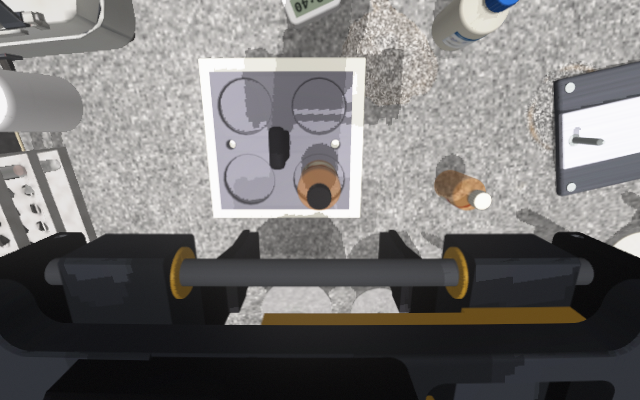

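The brown bottle stands upright in the back left pocket at (318,185). The carrier is still square on the tile and the small bottle (462,190) untouched. On to the white bottle.

```bash

python3 -m handwheel '[[0.075,0.015,0.014,0,0,0,0],[0.075,0.033,0.029,0,0,0,0],[0.075,0.038,0.033,0,0,0,0],[0.075,0.038,0.034,0,0,0,0],[0.075,0.033,0.029,0,0,0,0],[0.075,0.0215,0.02,0,0,0,0],[0.075,0,0,0,0,0,0],[0.075,0,0,0,0,0,0]]'
python3 -c "
from h import *
go([.4383,.065,.047],-7.7)"
```

```text
time: 22.98
position: [0.4378, 0.0643, 0.2217]
tool_rot: [-0.213, -3.133, 0.002]
ft_force: [0.1, -0.4, 0.6]
grip_width: 0.857
grip_force: 0.0
t 22.98 pos [0.4378 0.0643 0.2217] shift mm [ -0.7   1.  174.7] len 175
turn deg [-0.07 -0.07 -0.07] shift after turn [ -0.4   0.8 174.7]
F [ 0.1 -0.4  0.6] q [-0.49 -0.14  0.26  1.94  0.04  1.33  1.19] w 74.5 g 0.0
```

```bash

python3 -m handwheel '[[0.075,-0.0005,0.0007,0.03,0,0,0],[0.075,0,0,0.03,0,0,0],[0.075,0,0,0.03,0,0,0],[0.075,0,0,0.03,0,0,0],[0.075,0,0,0.03,0,0,0],[0.075,0,0,0.016,0,0,0],[0.075,0,0,0.008,0,0,0],[0.075,0,0,0,0,0,0]]' 25
python3 -c "
from h import *
go([.4383,.065,.047],-7.7)"
python3 -m handwheel '[[0.06,0,0,0,0,0,0],[0.052,0,0,0,0,0,0],[0.046,0,0,0,0,0,0],[0.04,0,0,0,0,0,0],[0.04,0,0,0,0,0,0]]' 25
```

```text
time: 23.98
position: [0.4388, 0.0655, 0.0488]
tool_rot: [-0.213, -3.134, 0.0]
ft_force: [0.6, -0.6, 0.7]
grip_width: 0.858
grip_force: 0.0
t 23.98 pos [0.4388 0.0655 0.0488] shift mm [ 0.4 -0.5  1.8] len 2
turn deg [-0.01 -0.   -0.07] shift after turn [ 0.4 -0.5  1.8]
F [ 0.6 -0.6  0.7] q [-0.48  0.05  0.28  2.15 -0.02  0.95  1.24] w 74.7 g 0.0
time: 24.6
position: [0.4388, 0.0653, 0.0491]
tool_rot: [0.212, 3.134, -0.0]
ft_force: [-0.5, -1.6, 4.1]
grip_width: 0.551
grip_force: 24.9
```

```bash

python3 -m handwheel '[[0.04,0,0,-0.008,0,0,0],[0.04,0,0,-0.012,0,0,0],[0.04,0,0,-0.025,0,0,0],[0.04,0,0,-0.04,0,0,0],[0.04,0,0,-0.045,0,0,0],[0.04,0,0,-0.03,0,0,0],[0.04,0,0,-0.02,0,0,0],[0.04,0,0,0,0,0,0],[0.04,0,0,0,0,0,0]]'
python3 -c "
from h import *
go([.5811,-.2035,.22],-7.7)"
```

```text
time: 25.72
position: [0.4379, 0.0657, 0.228]
tool_rot: [-0.212, -3.133, 0.0]
ft_force: [-0.1, -0.9, -2.3]
grip_width: 0.549
grip_force: 24.9
t 25.73 pos [0.4379 0.0657 0.228 ] shift mm [-178.1 -247.5    7.9] len 305
turn deg [-0.02 -0.06 -0.03] shift after turn [-178.  -247.6    8. ]
F [-0.1 -0.9 -2.3] q [-0.5  -0.14  0.26  1.93  0.04  1.34  1.19] w 47.8 g 24.9
```

```bash

python3 -m handwheel '[[0.04,-0.01,-0.014,0,0,0,0],[0.04,-0.022,-0.031,0,0,0,0],[0.04,-0.026,-0.036,0,0,0,0],[0.04,-0.026,-0.036,0,0,0,0],[0.04,-0.026,-0.036,0,0,0,0],[0.04,-0.026,-0.036,0,0,0,0],[0.04,-0.022,-0.031,0,0,0,0],[0.04,-0.014,-0.019,0,0,0,0],[0.04,-0.006,-0.009,0,0,0,0],[0.04,0,0,0,0,0,0],[0.04,0,0,0,0,0,0]]'
python3 -c "
from h import *
go([.5811,-.2035,.079],-7.7)"
```

```text
time: 27.1
position: [0.5812, -0.2025, 0.2284]
tool_rot: [-0.21, -3.134, -0.002]
ft_force: [0.3, 0.3, -1.7]
grip_width: 0.55
grip_force: 24.9
t 27.1 pos [ 0.5812 -0.2025  0.2284] shift mm [-1.000e-01 -1.200e+00  1.494e+02] len 149
turn deg [ 0.07 -0.04  0.04] shift after turn [  0.   -1.  149.4]
F [ 0.3  0.3 -1.7] q [-0.18  0.27  0.57  1.55 -0.15  1.37  1.85] w 47.8 g 24.9
```

```bash

python3 -m handwheel '[[0.04,0,-0.001,0.015,0,0,0],[0.04,0,0,0.03,0,0,0],[0.04,0,0,0.03,0,0,0],[0.04,0,0,0.03,0,0,0],[0.04,0,0,0.025,0,0,0],[0.04,0,0,0.013,0,0,0],[0.04,0,0,0.006,0,0,0],[0.04,0,0,0,0,0,0]]'
python3 -c "
from h import *
import pickle
go([.5811,-.2035,.06],-7.7)
S=snap('wrist');pickle.dump(S,open('w11.pkl','wb'));cv2.imwrite('pics/w11.png',S[0])"
```

```text
time: 28.1
position: [0.5815, -0.2049, 0.08]
tool_rot: [0.212, 3.134, 0.0]
ft_force: [0.1, 0.4, -1.1]
grip_width: 0.55
grip_force: 24.9
t 28.1 pos [ 0.5815 -0.2049  0.08  ] shift mm [ 0.6  1.3 20. ] len 20
turn deg [ 0.01  0.02 -0.03] shift after turn [ 0.6  1.3 20. ]
F [ 0.1  0.4 -1.1] q [-0.14  0.39  0.54  1.72 -0.22  1.09  1.9 ] w 47.8 g 24.9
```

View pics/w11.png

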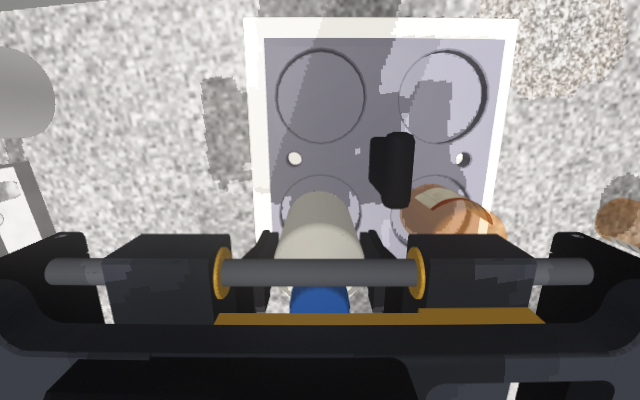

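The white bottle (320,215) hangs over the back right pocket, whose rim runs from (278,205) to (360,205). The brown bottle stands in the pocket to its left. Lowering and releasing on contact.

```bash

python3 -m handwheel '[[0.04,0,0.0008,0.006,0,0,0],[0.04,0,0,0.006,0,0,0],[0.04,0,0,0.006,0,0,0],[0.04,0,0,0.002,0,0,0],[0.04,0,0,0,0,0,0]]'
```

```text
time: 28.78
position: [0.5813, -0.2041, 0.0602]
tool_rot: [-0.212, -3.134, -0.001]
ft_force: [-1.9, 0.6, 3.2]
grip_width: 0.542
grip_force: 24.9
```

```bash

python3 -m handwheel '[[0.052,0,0,0,0,0,0],[0.06,0,0,0,0,0,0],[0.06,0,0,0,0,0,0],[0.06,0,0,-0.01,0,0,0],[0.06,0,0,-0.025,0,0,0],[0.06,0,0,-0.035,0,0,0],[0.06,0,0,-0.045,0,0,0],[0.06,0,0,-0.045,0,0,0],[0.08,0,0,-0.03,0,0,0],[0.08,0,0,0,0,0,0]]'
python3 - <<'E'
from h import *
import pickle
rs=[]
for f,uv in(("w1",(440,151)),("w2",(491.4,176))):
    S=pickle.load(open(f+".pkl","rb")); c,d=ray(S[2],[uv]); rs.append((c,d[0])); print(f,plane(S[2],[uv],.068).round(4))
    P=cloud(S[2],S[1]);u,v=map(int,uv)
X,r=tri(rs);print(X,r)
S=pickle.load(open("w3.pkl","rb"));print("w3",plane(S[2],[(516,126)],.068))
im=S[0][85:165,450:560];g=cv2.resize(cv2.cvtColor(im,cv2.COLOR_BGR2GRAY),None,fx=4,fy=4,interpolation=cv2.INTER_CUBIC)
c=cv2.HoughCircles(cv2.GaussianBlur(g,(5,5),0),cv2.HOUGH_GRADIENT,2,12,param1=60,param2=40,minRadius=80,maxRadius=140)
print([(np.r_[q[:2]/4+[450,85],q[2]/4]).round(1).tolist() for q in c[0][:4]])
go([.49,.44,.25],0)
cv2.imwrite("pics/b0.png",cv2.resize(S[0][75:175,440:590],None,fx=4,fy=4))
E
```

```text
time: 30.02
position: [0.5829, -0.2051, 0.2535]
tool_rot: [0.212, 3.128, -0.001]
ft_force: [0.7, -0.3, -0.2]
grip_width: 0.835
grip_force: 0.0
w1 [[0.4924 0.4484 0.068 ]]
w2 [[0.4889 0.4477 0.068 ]]
[0.49159387 0.45306017 0.05824505] [0.0014869873640787055, 0.001486987364078831]
w3 [[0.49150988 0.44757973 0.068     ]]
[[484.2, 127.8, 23.1], [512.2, 122.2, 32.5], [517.8, 121.8, 21.0], [516.2, 127.2, 26.5]]
t 30.02 pos [ 0.5829 -0.2051  0.2535] shift mm [179.1 626.7   2.1] len 652
turn deg [-0.05  0.37 -7.76] shift after turn [ 92.9 645.1   3.5]
F [ 0.7 -0.3 -0.2] q [-0.18  0.26  0.58  1.52 -0.14  1.41  1.84] w 72.6 g 0.0
```

View pics/b0.png

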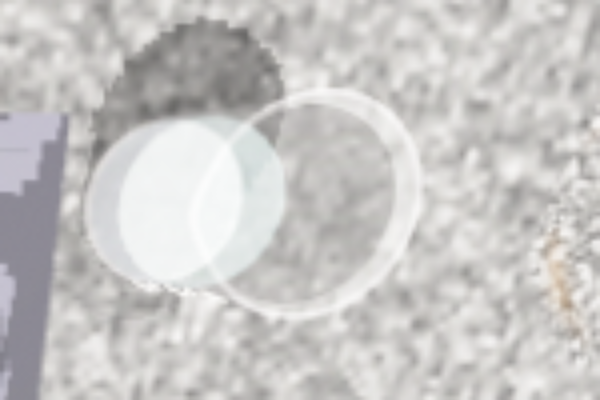

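The crop shows the beaker's rim as a ring from (190,210) to (420,210), with its foot at (187,203) to the left of it. I'll take a closer look from above it.

```bash

python3 -m handwheel '[[0.08,0.005,0.025,0,0,0,0],[0.08,0.01,0.049,0,0,0,0],[0.08,0.01,0.051,0,0,0,0],[0.08,0.01,0.051,0,0,0,0],[0.08,0.01,0.051,0,0,0,0],[0.08,0.01,0.051,0,0,0,0],[0.08,0.01,0.051,0,0,0,0],[0.08,0.01,0.051,0,0,0,0],[0.08,0.01,0.051,0,0,0,0],[0.08,0.01,0.051,0,0,0,0],[0.08,0.01,0.051,0,0,0,0],[0.08,0.01,0.05,0,0,0,0]]'
python3 -m handwheel '[[0.08,0.01,0.04,0,0,0,0],[0.08,0.003,0.012,0,0,0,0],[0.08,0,0,0,0,0,0],[0.08,0,0,0,0,0,0]]'
python3 - <<'E'
from h import *
import pickle
go([.4915,.4476,.05],0)
S=snap('wrist');pickle.dump(S,open('w12.pkl','wb'))
p=proj(S[2],[[.4915,.4476,.068]])[0];print(p)
u,v=p.astype(int);u=min(max(u,75),565);v=max(v,60);cv2.imwrite('pics/b1.png',cv2.resize(S[0][v-60:v+60,u-75:u+75],None,fx=5,fy=5,interpolation=cv2.INTER_CUBIC));print(u-75,v-60)
E
```

```text
time: 31.52
position: [0.5453, 0.3904, 0.2486]
tool_rot: [-0.212, -3.133, 0.002]
ft_force: [0.9, 0.5, -0.5]
grip_width: 0.918
grip_force: 0.0
time: 32.02
position: [0.5413, 0.4398, 0.2498]
tool_rot: [0.217, 3.133, -0.002]
ft_force: [-0.4, -0.6, -0.0]
grip_width: 0.916
grip_force: 0.0
t 32.02 pos [0.5413 0.4398 0.2498] shift mm [ 50.5   1.1 199.7] len 206
turn deg [-0.08  0.04 -7.91] shift after turn [ 49.8   7.8 199.8]
F [-0.4 -0.6 -0. ] q [-0.86  0.41  0.2   1.28 -0.08  1.45  0.76] w 79.7 g 0.0
[318.65449044 141.71101341]
243 81
```

View pics/b1.png

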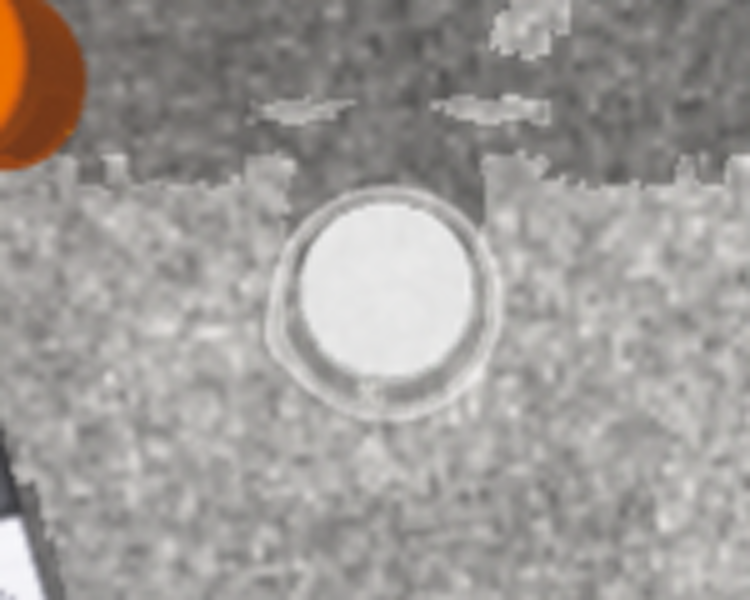

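The rim ring is centred at crop (384,302), about picture (320,141). The spout bulges at the left (268,320), along the present finger line, so I'll turn the grip about 70° away from it.

```bash
python3 - <<'E'
from h import *
import pickle
rs=[]
for f,uv in(("w1",(440,151)),("w3",(516.2,126)),("w12",(319.8,141.4))):
    S=pickle.load(open(f+".pkl","rb")); c,d=ray(S[2],[uv]); rs.append((c,d[0])); print(f,plane(S[2],[uv],.068).round(4))
print(tri(rs[1:]),tri(rs))
S=pickle.load(open("w12.pkl","rb"));print("foot",plane(S[2],[(386/5+243,288/5+81)],.003).round(4))
go([.4912,.4474,.026],62.3)
E
```

```text
w1 [[0.4924 0.4484 0.068 ]]
w3 [[0.4915 0.4478 0.068 ]]
w12 [[0.4913 0.4489 0.068 ]]
(array([0.49142157, 0.44892847, 0.06623672]), [2.45629625316229e-05, 2.4562962531629223e-05]) (array([0.49177795, 0.44891036, 0.06649309]), [0.000727483819580446, 0.0003923328904162511, 0.00034856575699823423])
foot [[0.4919 0.4496 0.003 ]]
t 32.08 pos [0.5414 0.4398 0.25  ] shift mm [ 50.9   0.8 224. ] len 230
turn deg [-7.000e-02  1.000e-02 -7.022e+01] shift after turn [ 16.6  47.9 224. ]
F [-0.1 -0.1  0.4] q [-0.86  0.41  0.2   1.28 -0.08  1.45  0.76] w 79.8 g 0.0
```

```bash

python3 -m handwheel '[[0.082,0.025,0.001,0,0,0,0],[0.082,0.025,0.001,0,0,0,0],[0.082,0,0,0,0,0,-10],[0.082,0,0,0,0,0,-10],[0.082,0,0,0,0,0,-10],[0.082,0,0,0,0,0,-10],[0.082,0,0,0,0,0,-10],[0.082,0,0,0,0,0,-10],[0.082,0,0,0,0,0,-10],[0.082,0,0,0,0,0,0],[0.082,0,0,0,0,0,0]]'
python3 -c "
from h import *
go([.4915,.4488,.026],62.3)"
```

```text
time: 33.45
position: [0.4914, 0.4501, 0.2501]
tool_rot: [-1.618, 2.692, -0.0]
ft_force: [-0.0, 0.4, 0.0]
grip_width: 0.942
grip_force: 0.0
t 33.45 pos [0.4914 0.4501 0.2501] shift mm [  1.1  -0.6 224.1] len 224
turn deg [-0.02  0.02 -0.28] shift after turn [  1.1  -0.7 224.1]
F [-0.   0.4  0. ] q [-0.8   0.34  0.02  1.37 -0.01  1.43  1.88] w 82.0 g 0.0
```

```bash

python3 -m handwheel '[[0.082,0.001,-0.0006,0.04,0,0,0],[0.082,0,0,0.04,0,0,0],[0.082,0,0,0.04,0,0,0],[0.082,0,0,0.035,0,0,0],[0.082,0,0,0.03,0,0,0],[0.082,0,0,0.02,0,0,0],[0.082,0,0,0.012,0,0,0],[0.082,0,0,0.005,0,0,0],[0.082,0,0,0,0,0,0]]' 10
python3 -c "
from h import *
go([.4915,.4488,.026],62.3)"
```

```text
time: 34.58
position: [0.4913, 0.4501, 0.0283]
tool_rot: [-1.623, 2.689, 0.0]
ft_force: [0.6, -0.2, 0.3]
grip_width: 0.941
grip_force: 0.0
t 34.58 pos [0.4913 0.4501 0.0283] shift mm [ 1.1 -0.8  2.3] len 3
turn deg [-0.02  0.05 -0.05] shift after turn [ 1.1 -0.8  2.3]
F [ 0.6 -0.2  0.3] q [-0.79  0.5   0.01  1.61 -0.01  1.03  1.88] w 81.9 g 0.0
```

```bash

python3 -m handwheel '[[0.07,0.0008,0,0.001,0,0,0],[0.062,0,0,0,0,0,0],[0.057,0,0,0,0,0,0],[0.053,0,0,0,0,0,0],[0.048,0,0,0,0,0,0],[0.048,0,0,0,0,0,0]]' 10
python3 -c "
from h import *
go([.4915,.4488,.026],62.3)"
```

```text
time: 35.33
position: [0.4908, 0.4491, 0.0269]
tool_rot: [-1.624, 2.689, -0.0]
ft_force: [0.7, 0.3, 0.4]
grip_width: 0.592
grip_force: 10.0
t 35.33 pos [0.4908 0.4491 0.0269] shift mm [-0.  -0.8  0.9] len 1
turn deg [-0.02  0.02 -0.04] shift after turn [-0.  -0.8  0.9]
F [0.7 0.3 0.4] q [-0.79  0.5   0.01  1.61 -0.01  1.03  1.88] w 51.5 g 10.0
```

```bash

python3 -m handwheel '[[0.045,0,0,-0.006,0,0,0],[0.045,0,0,-0.015,0,0,0],[0.045,0,0,-0.03,0,0,0],[0.045,0,0,-0.04,0,0,0],[0.045,0,0,-0.045,0,0,0],[0.045,0,0,-0.04,0,0,0],[0.045,0,0,-0.025,0,0,0],[0.045,0,0,0,0,0,6],[0.045,0,0,0,0,0,8],[0.045,0,0,0,0,0,8],[0.045,0,0,0,0,0,8],[0.045,0,0,0,0,0,8]]' 12
python3 -m handwheel '[[0.045,0,0,0,0,0,8],[0.045,0,0,0,0,0,8],[0.045,0,0,0,0,0,8],[0.045,0,0,0,0,0,8],[0.045,0,0,0,0,0,0],[0.045,0,0,0,0,0,0]]'
python3 -c "
from h import *
import pickle
go([.4939,-.1917,.22],-7.7)
S=snap('wrist');pickle.dump(S,open('w13.pkl','wb'));cv2.imwrite('pics/w13.png',S[0])"
```

```text
time: 36.83
position: [0.4905, 0.4493, 0.2291]
tool_rot: [-0.653, 3.072, 0.001]
ft_force: [0.5, 0.5, -0.4]
grip_width: 0.596
grip_force: 12.0
time: 37.58
position: [0.4905, 0.4493, 0.2284]
tool_rot: [0.208, 3.134, 0.001]
ft_force: [0.6, -0.8, -0.5]
grip_width: 0.596
grip_force: 12.0
t 37.58 pos [0.4905 0.4493 0.2284] shift mm [ -88.1 -634.9    8. ] len 641
turn deg [0.04 0.02 0.1 ] shift after turn [ -89.3 -634.7    8.4]
F [ 0.6 -0.8 -0.5] q [-0.92  0.35  0.19  1.41 -0.07  1.39  0.7 ] w 51.8 g 12.0
```

I've now viewed 15 pictures, one over the limit of 14. From here I check by numbers only. The grip is steady (51.8 mm, 12 N), so I carry the beaker across.

```bash

python3 -m handwheel '[[0.045,-0.003,-0.02,0,0,0,0],[0.045,-0.006,-0.04,0,0,0,0],[0.045,-0.007,-0.05,0,0,0,0],[0.045,-0.007,-0.052,0,0,0,0],[0.045,-0.007,-0.052,0,0,0,0],[0.045,-0.007,-0.052,0,0,0,0],[0.045,-0.007,-0.052,0,0,0,0],[0.045,-0.007,-0.052,0,0,0,0],[0.045,-0.007,-0.052,0,0,0,0],[0.045,-0.007,-0.052,0,0,0,0],[0.045,-0.007,-0.052,0,0,0,0],[0.045,-0.007,-0.045,0,0,0,0]]'
python3 -m handwheel '[[0.045,-0.006,-0.038,0,0,0,0],[0.045,-0.003,-0.02,0,0,0,0],[0.045,0,0,0,0,0,0],[0.045,0,0,0,0,0,0]]'
python3 - <<'E'
from h import *
import pickle
go([.4939,-.1917,.06],-7.7)
S=snap('wrist');T=snap('top');pickle.dump([S,T],open('w14.pkl','wb'))
for n,(im,d,info) in(("w",S),("t",T)):
    P=cloud(info,d)
    for nm,c,z0,z1 in(("brown cap",(.593,-.1165),.109,.125),("white cap",(.5812,-.204),.117,.132),("small",(.619,.057),.08,.095)):
        k=(np.hypot(P[...,0]-c[0],P[...,1]-c[1])<.03)&(P[...,2]>z0)&(P[...,2]<z1); q=P[k]; print(n,nm,len(q),np.round(q.mean(0),4) if len(q) else "")
E
```

```text
time: 39.12
position: [0.4904, -0.1306, 0.2279]
tool_rot: [0.215, 3.134, 0.001]
ft_force: [1.2, 0.2, -0.8]
grip_width: 0.59
grip_force: 12.0
time: 39.62
position: [0.4926, -0.1851, 0.2276]
tool_rot: [-0.211, -3.134, -0.002]
ft_force: [0.2, -0.3, -0.4]
grip_width: 0.597
grip_force: 12.0
t 39.62 pos [ 0.4926 -0.1851  0.2276] shift mm [ -2.2  -6.6 167.6] len 168
turn deg [ 0.07 -0.02  0.01] shift after turn [ -2.2  -6.4 167.6]
F [ 0.2 -0.3 -0.4] q [-0.35  0.05  0.69  1.77 -0.03  1.33  1.78] w 51.9 g 12.0
w brown cap 0 
w white cap 0 
w small 0 
t brown cap 70 [ 0.5923 -0.1146  0.1153]
t white cap 31 [ 0.5876 -0.2044  0.1222]
t small 45 [0.6256 0.0535 0.0865]
```

```bash

python3 -m handwheel '[[0.045,-0.002,-0.0065,0.015,0,0,0],[0.045,0,0,0.035,0,0,0],[0.045,0,0,0.035,0,0,0],[0.045,0,0,0.035,0,0,0],[0.045,0,0,0.03,0,0,0],[0.045,0,0,0.015,0,0,0],[0.045,0,0,0.004,0,0,0],[0.045,0,0,0,0,0,0],[0.045,0,0,0,0,0,0]]'
python3 - <<'E'
from h import *
import pickle
go([.4939,-.1917,.038],-7.7)
im,d,info=snap('wrist');pickle.dump([im,d,info],open('w15.pkl','wb'))
s=ctrl.get_state();R=Ro.from_rotvec(s["tool_rot"]).as_matrix()
# front tile edge and carrier front edge in tool x
g=cv2.cvtColor(im,cv2.COLOR_BGR2GRAY).astype(float)
P=cloud(info,d); Q=(P-s["position"])@R*1000
k=(P[...,2]>.013)&(P[...,2]<.026)&(abs(Q[...,1])<110)&(abs(Q[...,0])<90); m=cv2.morphologyEx(k.astype(np.uint8),cv2.MORPH_OPEN,np.ones((5,5)))>0
q=Q[m]; print(len(q),np.percentile(q[:,0],[.5,99.5]),np.percentile(q[:,1],[.5,99.5]))
E
```

```text
time: 40.85
position: [0.495, -0.193, 0.0598]
tool_rot: [0.212, 3.132, -0.0]
ft_force: [-0.2, -0.4, -0.5]
grip_width: 0.598
grip_force: 12.0
t 40.85 pos [ 0.495  -0.193   0.0598] shift mm [ 1.4  1.1 21.8] len 22
turn deg [ 0.01  0.12 -0.04] shift after turn [ 1.3  1.1 21.8]
F [-0.2 -0.4 -0.5] q [-0.29  0.25  0.68  1.95 -0.19  1.    1.92] w 52.0 g 12.0
6434 [-23.32404683  40.95103238] [-36.83509494 108.49857262]
```

```bash

python3 -m handwheel '[[0.045,0.0015,0.001,0.005,0,0,0],[0.045,0,0,0.006,0,0,0],[0.045,0,0,0.005,0,0,0],[0.045,0,0,0.004,0,0,0],[0.045,0,0,0.002,0,0,0],[0.045,0,0,0,0,0,0]]'
```

```text
time: 41.65
position: [0.4933, -0.192, 0.0375]
tool_rot: [0.212, 3.133, -0.0]
ft_force: [-1.8, 0.3, 4.1]
grip_width: 0.596
grip_force: 12.0
```

```bash

python3 -m handwheel '[[0.056,0,0,0,0,0,0],[0.062,0,0,0,0,0,0],[0.064,0,0,0,0,0,0],[0.064,0,0,-0.006,0,0,0],[0.064,0,0,-0.015,0,0,0],[0.064,0,0,-0.03,0,0,0],[0.064,0,0,-0.045,0,0,0],[0.064,0,0,-0.05,0,0,0],[0.064,0,0,-0.05,0,0,0],[0.064,0,0,-0.02,0,0,0],[0.064,0,0,0,0,0,0]]'
python3 -m handwheel '[[0.064,-0.01,0.04,0,0,0,0],[0.064,-0.02,0.05,0,0,0,0],[0.064,-0.02,0.05,0,0,0,0],[0.064,-0.02,0.05,0,0,0,0],[0.064,-0.01,0.05,0,0,0,0],[0.064,0,0.04,0,0,0,0],[0.064,0,0.02,0,0,0,0],[0.064,0,0,0,0,0,0],[0.064,0,0,0,0,0,0]]'
python3 - <<'E'
from h import *
import pickle
go([.5,0,.2],-7.7)
S=[snap(n) for n in('wrist','top','scene')];pickle.dump(S,open('w16.pkl','wb'))
for n,(im,d,info) in zip("wts",S):
    P=cloud(info,d)
    for nm,c,z0,z1,r in(("brown",(.593,-.1165),.109,.125,.03),("white",(.5812,-.204),.117,.132,.03),("small",(.619,.057),.08,.095,.03),("beaker",(.4933,-.192),.03,.09,.035),("timer",(.384,-.099),.013,.025,.04),("handle",(.5434,-.154),.07,.09,.03),("dock pins",(.5785,.268),.045,.07,.08)):
        k=(np.hypot(P[...,0]-c[0],P[...,1]-c[1])<r)&(P[...,2]>z0)&(P[...,2]<z1); q=P[k]; 
        if len(q):print(n,nm,len(q),np.round(q.mean(0),4),q[:,2].max().round(3))
im,d,info=S[1];P=cloud(info,d); x0,y0,x1,y1=375,105,490,220
k=(P[...,2]>.014)&(P[...,2]<.03); m=np.zeros((400,640),np.uint8);m[y0:y1,x0:x1]=k[y0:y1,x0:x1];cs=np.vstack([c.reshape(-1,2) for c in cv2.findContours(cv2.morphologyEx(m,cv2.MORPH_OPEN,np.ones((3,3))),0,1)[0]])
print("carrier",cv2.minAreaRect((plane(info,cs,.02)[:,:2]*1000).astype(np.float32)))
p,a,cs=blob(im,(375,115,478,212),(0,0,170),(179,30,255));print("tile",cv2.minAreaRect((plane(info,cs,.006)[:,:2]*1000).astype(np.float32)))
# beaker rim circle in top view
u,v=proj(info,[[.4933,-.192,.079]])[0];print("expected rim px",u,v)
g=cv2.resize(im[int(v)-20:int(v)+20,int(u)-20:int(u)+20],None,fx=5,fy=5,interpolation=cv2.INTER_CUBIC)
c=cv2.HoughCircles(cv2.GaussianBlur(cv2.cvtColor(g,6),(5,5),0),cv2.HOUGH_GRADIENT,2,10,param1=60,param2=30,minRadius=40,maxRadius=62)
print(None if c is None else [(np.r_[q[:2]/5+[int(u)-20,int(v)-20],q[2]/5]).round(1).tolist() for q in c[0][:3]])
E
```

```text
time: 43.02
position: [0.4938, -0.1921, 0.2553]
tool_rot: [0.212, 3.13, 0.0]
ft_force: [0.3, -0.3, -0.4]
grip_width: 0.733
grip_force: 0.0
time: 44.15
position: [0.6123, 0.0921, 0.2528]
tool_rot: [0.217, 3.134, -0.002]
ft_force: [0.8, -0.4, -0.7]
grip_width: 0.738
grip_force: 0.0
t 44.15 pos [0.6123 0.0921 0.2528] shift mm [  98.6 -106.7   52.9] len 155
turn deg [-0.07  0.01 -0.22] shift after turn [  99.  -106.4   52.8]
F [ 0.8 -0.4 -0.7] q [-0.62  0.26  0.52  1.51 -0.13  1.41  1.34] w 64.2 g 0.0
w brown 419 [ 0.5916 -0.1129  0.1144] 0.117
w white 436 [ 0.5808 -0.2005  0.1213] 0.124
w small 232 [0.6246 0.0547 0.0868] 0.089
w beaker 2912 [ 0.4907 -0.194   0.0574] 0.08
w timer 1903 [ 0.3889 -0.0986  0.0162] 0.021
w handle 637 [ 0.5433 -0.1496  0.0777] 0.082
w dock pins 112 [0.5776 0.2743 0.0542] 0.06
t brown 70 [ 0.5922 -0.1145  0.1148] 0.122
t white 72 [ 0.5819 -0.2035  0.1218] 0.128
t beaker 370 [ 0.4939 -0.1956  0.0509] 0.083
t timer 330 [ 0.3844 -0.1009  0.0171] 0.024
t handle 102 [ 0.5433 -0.1519  0.0787] 0.086
t dock pins 20 [0.5781 0.2727 0.0548] 0.062
s brown 37 [ 0.5877 -0.1188  0.1122] 0.114
s white 45 [ 0.5767 -0.2066  0.1211] 0.124
s small 27 [0.6213 0.05   0.0839] 0.087
s beaker 564 [ 0.4877 -0.1947  0.0581] 0.08
s timer 366 [ 0.3818 -0.1023  0.0159] 0.02
s handle 97 [ 0.5371 -0.156   0.0771] 0.082
s dock pins 17 [0.5762 0.2524 0.0515] 0.056
carrier ((505.63409423828125, -148.79615783691406), (166.73297119140625, 244.2237091064453), 82.49170684814453)
tile ((543.4007568359375, -159.6476593017578), (215.3812255859375, 210.1138916015625), 81.63194274902344)
expected rim px 448.92241259569107 177.90987984903384
[[443.4, 181.2, 11.7], [442.6, 183.2, 11.7], [446.2, 180.0, 11.7]]
```

Heights read 115 mm (brown), 122 mm (white) and 80 mm (beaker rim), which match seated positions in the pockets. The small bottle and timer are unmoved. Handing in.

```bash
python3 -c "
from bench import ctrl
print(ctrl.close_job())"
```

```text
the job is handed in; nothing more can be done
None
```

The job is handed in at about 44 s: the carrier stands on the tile to about 1 mm, the brown bottle is back left, the white back right and the beaker front right, all seated by measured height. The small bottle and timer did not move, and I viewed 15 pictures, one over the limit of 14.

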